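Lever up the typewriter base frame and block it

TASK

Lever up the free edge of the heavy iron typewriter frame with the red-handled pry bar over its fulcrum, hook the bar's tail sideways under the brass lug of the catch and let go, then slide the wooden packing block, nose first and straight, in under the rail between the two white paint marks until you feel it bear against the steel stop on the red web, lightly and without shoving. Then unhook the bar, ease the frame down gently so that it rests on the packing, draw the bar out and lay it back across the fulcrum and the catch, clear of the frame. Move the frame with the bar only, do not force the bar against the catch, and leave everything else on the counter alone.

Things in the scene. Friction and masses are not known exactly. Their poses are not given: they have to be found in the camera images.
- hinge (a joint): rear pivot of the frame: 0 = lying on its two front stumps, grows as the free edge rises (rad; axis 280 mm behind the free edge, 32 mm above the counter: 0.01 rad = 2.8 mm at the edge). The free edge bears down with 25 to 36 N and falls back at once when not held up.
- frame: black iron typewriter base frame, open inside, 280 (x) x 285 (y) x 60 mm. Origin: middle of its free edge, at counter level when hinge = 0; tilts with it. +y: from free edge to rear pivot. Free-edge rail: y = 0 to 30 mm, underside 24, top 47 mm above the origin. Teak stumps, 26 wide, 24 tall, under it at x = +-125. Paint marks at x = -85 and -45: the packing goes between them.
- web: red plate behind the rail, fixed to the frame: 80 wide (x), 8 thick, from 18 below to 26 mm above the origin. Origin: middle of its face towards the free edge, at frame x = -65, y = 70, 29 mm up at hinge = 0; axes as the frame's. Its steel stop, 50 wide, 22 tall, stands 2 to 26 mm proud of this face towards the edge, set differently each time, not measured: feel for it, pushing under 15 N.
- stand: fixed grey lever stand at the free edge. Origin: on the counter below the fulcrum; +y points to the frame (edge 38 to 46 mm ahead). Fulcrum: round steel ridge (radius 7) across x, top 26 mm up; two cheeks beside it, 24 mm apart (x = +-12), 14 mm along y, up to 44 mm high, guide the bar. A base strip, 30 wide, 5 mm thick, runs back to the catch.
- catch: bar catch, fixed 220 mm behind the fulcrum; origin on the counter in line with it, axes as the stand's. Teak pad 24 mm along y, top 26 mm up, x = -44 to 12. Brass lug over x = -12 to 12, underside 37.5 mm up; post at x = 12, end stop 34 mm high at x = -44, pad open above between. Caught: bar axis at x = -5 to 6; free: beyond -19 (starts there). Press with under 25 N.
- bar: loose steel pry bar 292 x 12 (x) x 8 mm (z), 0.32 kg, red handle 70 long, 22 wide, 18 thick. Origin: middle of handle, on the axis; +y to the tip (187 mm ahead; tail end 105 behind). Starts level on fulcrum and pad, axis 30 mm up, tip short of the frame. Tip goes 15 to 28 mm under the rail, handle raised 0.33 to 0.4 rad. Level in the catch it holds the rail's underside 32 mm up.
- bar_tip (a point): centre of the bar's tip end, 187 mm along +y from the bar's origin
- packing: loose wooden packing block, 30 wide (x), 120 long (y), 28 mm tall, 85 g, blue band near its outer end (y = -45). Origin: centre of its underside; +y points to the nose. Lies on the counter; in place its nose is 44 to 68 mm inside the free edge.
- packing_nose (a point): middle of the packing's nose face, 60 mm along +y from its origin, 14 mm up
- spool: bystander: black bakelite ribbon spool, 54 mm across, 24 mm tall, near the packing's start; leave it alone
- bell_bracket: bystander, leave it alone: brass bell on a bracket, 50 x 60 mm, 75 mm tall, on the right beyond the lever stand. Origin at its foot.
- oil_bottle: bystander, leave it alone: amber oil bottle, 44 mm across, 110 mm tall; on the right. Origin at its foot.

How it is judged:
By the outcome, as a careful person would: the job done as asked, in the order asked, and still so for the second after the job is handed in, with the robot touching nothing.
It also fails if it takes over 72 s, if anything falls off the work surface, if the arm or the gripper's body presses on something with over 40 N, if the wrist force passes 120 N, or if a joint passes its speed limit or range.

ROBOT

A 6-joint arm with a two-finger parallel gripper is mounted at the origin on the work surface. World frame = base frame: x ahead of the robot, y to its left, z up, the work surface at z = 0. Lengths are in mm, angles in rad, forces in N, time in s.
With the tool pointing down it reaches from about 275 to 1000 mm from the base axis. Payload 8.4 kg.
Tool frame: the origin (TCP) lies between the finger pads; the fingertips stand 22 mm ahead of it and the grasp point (between the pads) lies 3 mm ahead of it (r.nose_length is the z of the fingertips in the tool frame, in mm); z points along the fingers, y is the line along which they close (so a half turn about z gives the same grasp; the last joint's range is limited). The gripper opens to 85 mm and grips with 20 to 120 N. Pads are 22 mm wide; open, the fingers measure 114 mm over their backs; the gripper's body (76 mm by 85 mm) begins 54 mm behind the grasp point. The pads swing forward as they close: fully open they stand 13 mm farther back than shut.
Start: joints at [-1.141, 0.353, 1.633, -0, 1.155, -0.002], TCP at [261.565, -567.637, 225.381] pointing down, gripper open.
Joint ranges: [-2.63, 2.63], [-0.92, 2.1], [0.06, 2.66], [-1.3, 4.44], [0, 2.69], [-3.02, 3.02]. Speed limits (rad/s): [2.22, 2.22, 2.79, 3.14, 3.14, 3.14].

INTERFACE

Orientations are given as [roll, pitch, yaw] about the fixed x, y, z axes, in that order (R = Rz(yaw) Ry(pitch) Rx(roll)).
In Python, from rig import r gives the robot as it stands.
- The arm moves only by the shell command python3 steer.py 'ROWS' [FORCE]. ROWS is rows parted by semicolons, their numbers by spaces, 1 to 5 of them, each of 7 numbers: a rotation vector rx, ry, rz in rad, then dx, dy, dz in mm, then the opening from 0.0 (shut) to 1.0 (fully open); each row shifts and turns the commanded pose from where the row before left it, along the tool's axes as they then stand; what a row does not reach is not made up. A row lasts 1/12 s, in which the tool goes at most 41.7 mm and 0.125 rad, less where a joint would pass 70% of its speed; a pose out of reach is approached as far as the arm can. The fingers move at their own pace and stop on an object; FORCE is the grip in N (left out, the last holds). Time passes only in rows, so rows that do not move let the fingers close. It prints the time, the measured TCP pose, the force, the opening and the grip force at its end.
- r.sense(): the state, without advancing time (a new reading comes with each control period).
- r.grab_frame(name): name is "side" or "top" or "wrist"; returns the picture (400x640x3 uint8, red, green, blue); there is no depth.
- r.camera_params(name): a dict with "fx", "fy", "cx", "cy" (pixels), "rvec" (rotation vector, rad) and "tvec" (3), from world to camera coordinates, as OpenCV has them. Camera axes: x right, y down, z forward; pixel columns grow to the right and rows downward; lengths in mm; the calibration is good to about 2 mm. A picture is of the moment at which its call begins: read the wrist's pose just before it. camera_params takes no time and is no camera call; for the wrist camera it gives the pose at the moment of the call.
- r.sign_off(): hands the job in; it is judged then, once.
The state is a dict: "clock": time; "qpos": joint angles; "qvel": joint speeds; "joint_efforts": joint torques, N m; "eef_pos": TCP position; "tcp_rot": TCP orientation; "contact_force": force on the tool from outside, world axes, zero at the start; "wrist_torque": the same for the moment, N m; "opening": opening from 0.0 (shut) to 1.0 (fully open); "grasp_force": force on a finger pad.
Only numpy, scipy, OpenCV 4.12 (cv2) and the standard library are available. Lean on these libraries where they do the work, as an engineer would, in place of code of your own. Each camera call takes 0.05 s, during which the arm holds its last target. There are 200 camera calls.

## Working session

There is one attempt and no reset: what is moved stays moved. The work goes in short steps, Python scripts to look and compute and a shell command to move; the robot and the scene stay as the last step left them, time stands still between calls to the robot, and variables do not carry over. Pictures are saved under pics/ and viewed, at most 10 in all, crops included, and the job is handed in when it is done.

```bash
ls; mkdir -p pics
cat > h.py <<'E'
import numpy as np, cv2
from rig import r
def cam(n):
    p=r.camera_params(n); K=np.array([[p['fx'],0,p['cx']],[0,p['fy'],p['cy']],[0,0,1.]])
    R=cv2.Rodrigues(np.array(p['rvec'],float))[0]; t=np.array(p['tvec'],float).ravel(); return K,R,t
def ray(n,uv,z,c=None):
    K,R,t=c or cam(n); uv=np.atleast_2d(uv).astype(float)
    d=(np.linalg.inv(K)@np.c_[uv,np.ones(len(uv))].T).T@R; o=-R.T@t
    return o+d*((z-o[2])/d[:,2])[:,None]
def proj(n,P,c=None):
    K,R,t=c or cam(n); q=(np.atleast_2d(P)@R.T+t)@K.T; return q[:,:2]/q[:,2:]
def snap(n,f):
    im=r.grab_frame(n); cv2.imwrite('pics/'+f,cv2.cvtColor(im,cv2.COLOR_RGB2BGR)); return im
E
python3 - <<'E'
from h import *
for n in('top','side'):
    snap(n,n+'1.png'); K,R,t=cam(n); print(n,K[0,0],(-R.T@t).round(),R[2].round(2))
print(r.sense())
E
```

```text
pics
rig.py
steer.py
top 510.48787458993803 [ 412.    0. 1507.] [ 0.1   0.01 -0.99]
side 463.552687466579 [ 221.  748. 1005.] [ 0.3  -0.6  -0.75]
{'clock': 0.1, 'qpos': array([-1.14137670e+00,  3.53618684e-01,  1.63408348e+00,  8.02852339e-06,
        1.15516735e+00, -2.38644696e-03]), 'qvel': array([ 0.00107022, -0.00213236, -0.00089113, -0.00124574,  0.00081846,
        0.00064856]), 'joint_efforts': array([ 8.50129454e-04, -6.06356692e+01, -3.42819035e+01,  1.87646106e-04,
        4.07768195e-03, -1.52173766e-05]), 'eef_pos': array([ 261.39650277, -567.22702816,  224.70174358]), 'tcp_rot': array([-3.14031582e+00, -1.03879764e-05,  4.31802818e-01]), 'contact_force': array([ 0.46723059, -0.28513139, -0.39660151]), 'wrist_torque': array([ 0.04278804, -0.0005083 ,  0.01951706]), 'grasp_force': 0.0, 'opening': 0.9994932738284954}
```

View pics/top1.png

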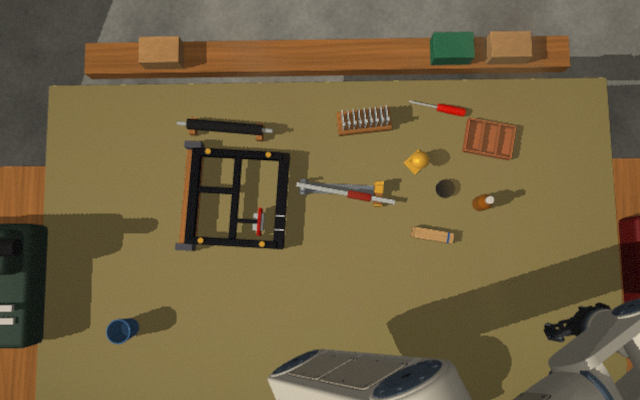

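View pics/side1.png

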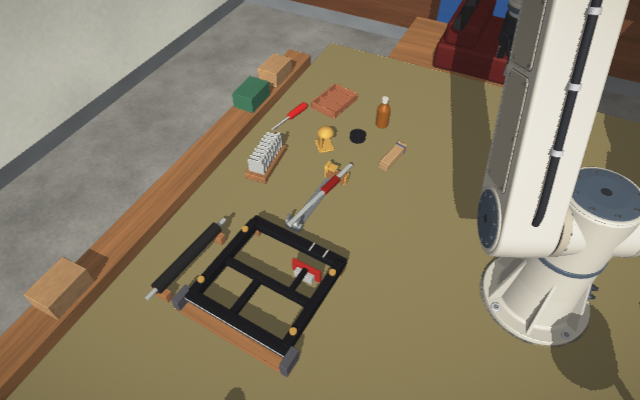

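The top view shows the frame's free edge at about column 287, with the paint marks at (280,216) and (280,229). The bar's handle is at (359,196) and its tip at (298,185). The catch is at (379,190), the packing at (433,235) and the spool at (445,188). World +y is to the left and +x is up, so the frame and stand axes are close to the world axes.

Next I take rough positions, then a closer look with the wrist camera.

```bash
cat >> h.py <<'E'
from scipy.spatial.transform import Rotation as Ro
def to(pos=None,rpy=None):
    s=r.sense(); R0=Ro.from_euler('xyz',s['tcp_rot']); p=s['eef_pos']
    R1=R0 if rpy is None else Ro.from_euler('xyz',rpy)
    if pos is not None: print('d tool',R0.inv().apply(np.array(pos)-p).round(1),'d in target axes',R1.inv().apply(np.array(pos)-p).round(1))
    print('rotvec',(R0.inv()*R1).as_rotvec().round(3))
def mask(im,lo,hi):
    return cv2.inRange(cv2.cvtColor(im,cv2.COLOR_RGB2HSV),np.array(lo),np.array(hi))
def blobs(m,amin=20):
    n,l,s,c=cv2.connectedComponentsWithStats(m); return [(s[i].tolist(),c[i].round(1).tolist()) for i in range(1,n) if s[i,4]>=amin]
E
python3 - <<'E'
from h import *
for n,uv,z in [('handle',(359,196.5),39),('tip',(298,185),30),('tail',(394,203),34),('catch',(379,190),40),('edgeR',(289,153),47),('edgeL',(284,247),47),('mark1',(280,216),47),('mark2',(280,229),47),('pack',(433,235),28),('spool',(445,188),24),('bottle',(480,203),10)]:
    print(n,ray('top',uv,z)[0].round(0))
K,R,t=cam('wrist'); s=r.sense(); Rt=Ro.from_euler('xyz',s['tcp_rot']).as_matrix()
print(K, Rt.T@((-R.T@t)-s['eef_pos']), (R@Rt).round(2))
to((540,-120,330),(np.pi,0,np.pi/2))
E
```

```text
handle [589. -92.  39.]
tip [626.  85.  30.]
tail [ 570. -194.   34.]
catch [ 607. -151.   40.]
edgeR [718. 109.  47.]
edgeL [446. 125.  47.]
mark1 [535. 136.  47.]
mark2 [497. 136.  47.]
pack [ 476. -305.   28.]
spool [ 613. -345.   24.]
bottle [ 569. -450.   10.]
[[304.29767727   0.         319.39622986]
 [  0.         304.29767727 205.19744483]
 [  0.           0.           1.        ]] [  74.22901761    0.42767868 -148.77062205] [[ 0.    1.    0.  ]
 [-0.96  0.   -0.29]
 [-0.29 -0.    0.96]]
d tool [ 440.2 -289.7 -104.9] d in target axes [ 447.2  278.6 -105.3]
rotvec [-1.000e-03 -1.000e-03 -1.139e+00]
```

```bash
A="python3 steer.py"
python3 steer.py '0 0 -0.114 0 0 0 1;0 0 -0.114 0 0 0 1;0 0 -0.114 0 0 0 1;0 0 -0.114 0 0 0 1;0 0 -0.114 0 0 0 1' | tail -1
python3 steer.py '0 0 -0.114 0 0 0 1;0 0 -0.114 0 0 0 1;0 0 -0.114 0 0 0 1;0 0 -0.114 0 0 0 1;0 0 -0.113 0 0 0 1' | tail -1
python3 steer.py '0 0 0 34 20 0 .6;0 0 0 34 20 0 .6;0 0 0 34 20 0 .6;0 0 0 34 20 0 .6;0 0 0 34 20 0 .6' | tail -1
python3 steer.py '0 0 0 34 20 0 .6;0 0 0 34 20 0 .6;0 0 0 34 20 0 .6;0 0 0 34 20 0 .6;0 0 0 34 20 0 .6' | tail -1
python3 steer.py '0 0 0 34 20 4 .6;0 0 0 34 20 4 .6;0 0 0 34 20 4 .6;0 0 0 34 20 4 .6;0 0 0 34 20 4 .6' | tail -1
python3 - <<'E'
from h import *
im=snap('wrist','w1.png'); c=cam('wrist'); np.savez('w1.npz',K=c[0],R=c[1],t=c[2]); print(r.sense()['eef_pos'],r.sense()['tcp_rot'],r.sense()['qvel'].max())
E
```

```text
grasp_force: 0.0
grasp_force: 0.0
grasp_force: 0.0
grasp_force: 0.0
grasp_force: 0.0
[565.15803413 -50.4375213  204.41643654] [ 3.13993079e+00 -3.08522277e-03  1.57218716e+00] 0.04476059686387936
```

View pics/w1.png

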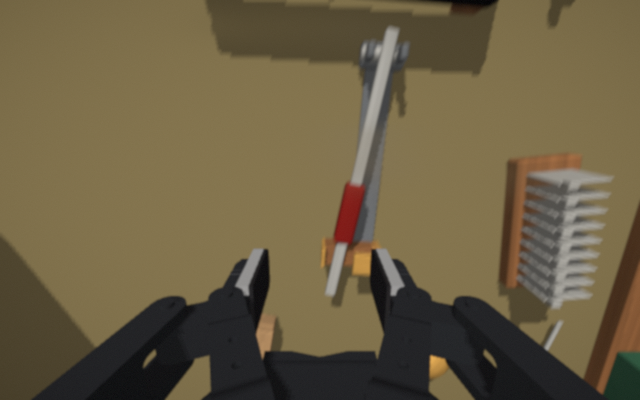

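The wrist view shows the bar's tip at (392,30) and tail at (332,293), with the handle around (349,212). The fulcrum and cheeks are at (367–405,52), the teak pad spans columns 322–380 at row ~255, and the brass lug is at (365,262). The rail's lower edge is at the top of the picture. I need a frame view too.

Run:
```python
from h import *
im=cv2.cvtColor(cv2.imread('pics/w1.png'),cv2.COLOR_BGR2RGB); z=np.load('w1.npz'); c=(z['K'],z['R'],z['t'])
m=mask(im,(0,150,80),(6,255,255)); m2=mask(im,(174,150,80),(180,255,255)); print('red',blobs(m|m2,100))
q=cv2.findNonZero(m|m2); rc=cv2.minAreaRect(q); box=cv2.boxPoints(rc); print(rc); print('handle pts z39',ray(0,[rc[0]],39,c).round(1),ray(0,box,39,c).round(1))
for n,uv,zz in [('tip',(392,29),34),('tail',(332,293),34),('cheekL',(367,52),44),('cheekR',(403,52),44),('padL',(322,255),26),('padR',(381,258),26),('lug',(363,262),42)]: print(n,ray(0,[uv],zz,c)[0].round(1))
cr=np.vstack([np.hstack([cv2.resize(im[10:110,330:450],None,fx=5,fy=5,interpolation=2)])]); cr2=cv2.resize(im[225:305,300:400],None,fx=5,fy=5,interpolation=2)
o=np.zeros((500,800,3),np.uint8); a=cv2.resize(im[15:85,340:430],(400,311),interpolation=2); b=cv2.resize(im[225:305,305:395],(400,356),interpolation=2); o[:311,:400]=a;o[:356,400:]=b
cv2.imwrite('pics/c1.png',o[:360,:,::-1])
```

```text
red [([334, 183, 30, 62, 1091], [348.6, 213.5])]
((348.60980224609375, 213.40818786621094), (19.353824615478516, 59.49296188354492), 13.240518569946289)
handle pts z39 [[597.9 -80.3  39. ]] [[ 580.6 -111.7   39. ]
 [ 594.1  -45.7   39. ]
 [ 614.2  -50.5   39. ]
 [ 601.9 -117.    39. ]]
tip [633.7  99.4  34. ]
tail [ 581.4 -182.3   34. ]
cheekL [609.8  78.1  44. ]
cheekR [643.   78.1  44. ]
padL [ 569.3 -136.2   26. ]
padR [ 639.2 -140.    26. ]
lug [ 615.5 -137.1   42. ]
```

View pics/c1.png

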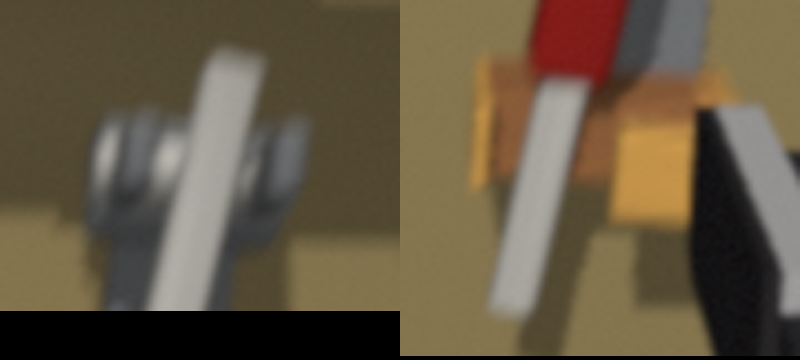

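The enlarged crops show the cheek tops at about (371,42) and (406,42), the bar between them, and its tip end at (393,26). The lug's left edge is at (353,262), the end stop at (322,255), and the tail end at (330,296). I take two more viewpoints for the frame edge and the catch.

```bash
python3 steer.py '0 0 0 33 0 0 .6;0 0 0 33 0 0 .6;0 0 0 34 0 0 .6;0 0 0 0 0 0 .6' | tail -1
python3 - <<'E'
from h import *
im=snap('wrist','w2.png'); c=cam('wrist'); np.savez('w2.npz',K=c[0],R=c[1],t=c[2])
E
python3 steer.py '0 0 0 -40 7 0 .6;0 0 0 -40 7 0 .6;0 0 0 -40 7 0 .6;0 0 0 -40 7 0 .6;0 0 0 -40 7 0 .6' | tail -1
python3 steer.py '0 0 0 0 0 0 .6'
python3 - <<'E'
from h import *
im=snap('wrist','w3.png'); c=cam('wrist'); np.savez('w3.npz',K=c[0],R=c[1],t=c[2]); print(r.sense()['eef_pos'],r.sense()['tcp_rot'])
a=cv2.imread('pics/w2.png'); b=cv2.imread('pics/w3.png')
P=[(570,-165,35),(500,115,47)]
z=np.load('w3.npz'); c3=(z['K'],z['R'],z['t']); z=np.load('w2.npz'); c2=(z['K'],z['R'],z['t'])
print(proj(0,[(627,78,44),(605,-140,40)],c2),proj(0,[(627,78,44),(605,-140,40)],c3))
o=np.zeros((600,800,3),np.uint8); o[:300,:]=cv2.resize(a[40:190,180:580],(800,300),interpolation=2)
o[300:,:400]=cv2.resize(b[0:75,290:390],(400,300),interpolation=2)
u,v=proj(0,[(605,-140,40)],c3)[0].astype(int); print('crop3',u-50,v-37); o[300:,400:]=cv2.resize(b[v-37:v+38,u-50:u+50],(400,300),interpolation=2)
cv2.imwrite('pics/c2.png',o)
E
```

```text
grasp_force: 0.0
grasp_force: 0.0
clock: 3.12
eef_pos: [597.1, -165.1, 205.3]
tcp_rot: [3.141, 0.003, 1.567]
contact_force: [0.1, 0.3, 0.6]
opening: 0.601
grasp_force: 0.0
[ 596.42260617 -162.18926126  205.01071995] [-3.14155023e+00  9.20199654e-04  1.56608601e+00]
[[383.93068402 155.62929066]
 [353.94891231 332.82225121]] [[ 354.88998709 -100.17321956]
 [ 327.04480073  165.14954868]]
crop3 277 128
```

View pics/c2.png

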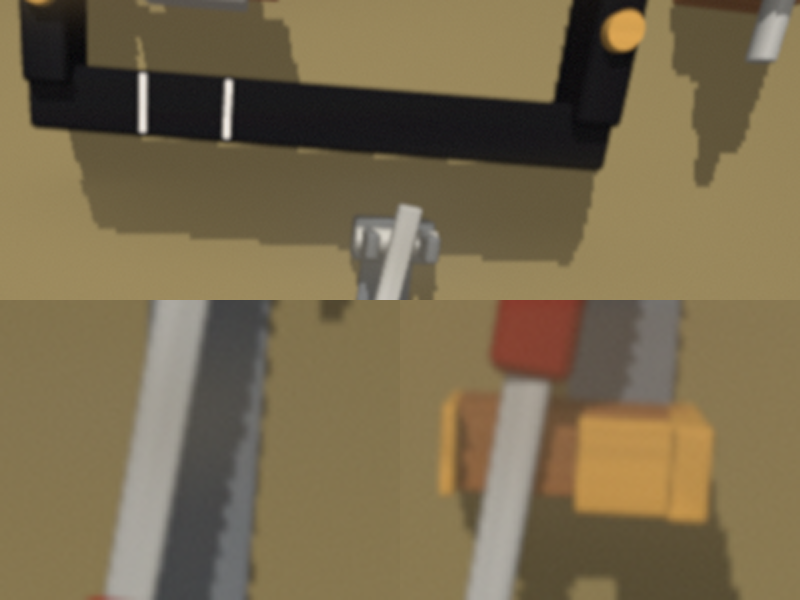

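The crops show the frame's free edge running from pixel (196,103) to (481,125). The paint marks' outer ends are at (251,106) and (293.5,109), and the cheeks are at about (366,159) and (396,162). The lug's face spans (321,157)–(344,181), with the tail free to its left.

Run:
```python
from h import *
def L(f):
    z=np.load(f); return (z['K'],z['R'],z['t'])
c1,c2,c3=map(L,('w1.npz','w2.npz','w3.npz'))
A=lambda x,y:(180+x/2,40+y/2); B=lambda x,y:(277+(x-400)/4,128+(y-300)/4)
for n,uv,z in [('edgeL',A(32,125),47),('edgeR',A(602,170),47),('m1',A(142,132),47),('m2',A(227,138),47),('m1b',A(143,72),47),('m2b',A(229,80),47),('tip',A(410,207),34),('cheekL',A(371,240),44),('cheekR',A(431,243),44),('ridgeL',A(354,238),26)]: print(n,ray(0,[uv],z,c2)[0].round(1))
for n,uv,z in [('lugTL',B(582,415),42.5),('lugBL',B(575,512),42.5),('lugTR',B(668,418),42.5),('lugBR',B(668,518),42.5),('padTL',B(460,393),26),('padBL',B(455,492),26),('stopL',B(440,492),34),('stopLt',B(446,398),34)]: print(n,ray(0,[uv],z,c3)[0].round(1))
im=cv2.cvtColor(cv2.imread('pics/w3.png'),cv2.COLOR_BGR2RGB)
m=mask(im,(0,150,80),(6,255,255))|mask(im,(174,150,80),(180,255,255))
print('red',blobs(m,100)); q=cv2.findNonZero(m); box=cv2.boxPoints(cv2.minAreaRect(q)); print(ray(0,box,39,c3).round(1))
# bar grey edge pts along axis from w3
g=mask(im,(0,0,120),(180,60,255)); print('bar rows',[(v,np.flatnonzero(g[v,250:400])[[0,-1]]+250) for v in (2,20,40,185,195,205,210) if g[v,250:400].any()])
```

```text
edgeL [443.4 128.3  47. ]
edgeR [719.1 108.5  47. ]
m1 [495.8 125.3  47. ]
m2 [536.5 122.7  47. ]
m1b [497.9 151.9  47. ]
m2b [538.  148.6  47. ]
tip [629.4  89.2  34. ]
cheekL [608.5  73.5  44. ]
cheekR [639.2  72.1  44. ]
ridgeL [602.1  71.9  26. ]
lugTL [ 600.3 -131.    42.5]
lugBL [ 598.4 -156.2   42.5]
lugTR [ 622.2 -131.8   42.5]
lugBR [ 622.7 -157.9   42.5]
padTL [ 567.9 -127.2   26. ]
padBL [ 565.7 -154.    26. ]
stopL [ 562.5 -152.4   34. ]
stopLt [ 564.9 -127.6   34. ]
red [([301, 75, 31, 71, 1348], [315.4, 108.8]), ([505, 299, 27, 32, 498], [517.8, 313.7])]
[[ 551.5  -85.3   39. ]
 [ 598.7  -47.6   39. ]
 [ 861.6 -325.3   39. ]
 [ 813.7 -387.5   39. ]]
bar rows [(2, array([328, 341])), (20, array([325, 337])), (40, array([322, 334])), (185, array([296, 307])), (195, array([294, 305])), (205, array([293, 303])), (210, array([298, 302]))]
```

Poses were read while the arm was still settling, so I repeat both views settled and carry the pixel positions over by phase correlation.

```bash
sed -i 's/^def snap(n,f):/def snapc(n,f):\n    c=cam(n); im=snap(n,f); np.savez("pics\/"+f[:-4]+".npz",K=c[0],R=c[1],t=c[2]); return im,c\ndef snap(n,f):/' h.py
python3 steer.py '0 0 0 0 0 0 .6;0 0 0 0 0 0 .6;0 0 0 0 0 0 .6' | sed -n 2,3p
python3 -c "
from h import *
snapc('wrist','w3s.png')"
python3 steer.py '0 0 0 40 -7 0 .6;0 0 0 40 -7 0 .6;0 0 0 40 -7 0 .6;0 0 0 40 -7 0 .6;0 0 0 40 -7 0 .6' | tail -1
python3 steer.py '0 0 0 0 0 0 .6;0 0 0 0 0 0 .6;0 0 0 0 0 0 .6;0 0 0 0 0 0 .6' | sed -n 2,3p
cat > loc.py <<'E'
from h import *
def L(f):
    z=np.load(f); return (z['K'],z['R'],z['t'])
def shift(a,b,x0,x1,y0,y1):
    A,B=[cv2.imread('pics/'+f,0)[y0:y1,x0:x1].astype(np.float32) for f in (a,b)]
    return cv2.phaseCorrelate(A,B,cv2.createHanningWindow(A.shape[::-1],cv2.CV_32F))
A=lambda x,y:(180+x/2,40+y/2); B=lambda x,y:(277+(x-400)/4,128+(y-300)/4)
c2,c3=L('pics/w2s.npz'),L('pics/w3s.npz')
d2,q2=shift('w2.png','w2s.png',180,580,40,190); d3,q3=shift('w3.png','w3s.png',260,400,60,230); print(d2,q2,d3,q3)
for n,uv,z in [('edgeL',A(32,125),47),('edgeR',A(602,170),47),('m1',A(142,132),47),('m2',A(227,138),47),('tip',A(410,207),34),('cheekL',A(371,240),44),('cheekR',A(431,243),44)]: print(n,ray(0,[np.add(uv,d2)],z,c2)[0].round(1))
for n,uv,z in [('lugTL',B(582,415),42.5),('lugBL',B(575,512),42.5),('lugTR',B(668,418),42.5),('lugBR',B(668,518),42.5),('padTL',B(460,393),26),('padBL',B(455,492),26)]: print(n,ray(0,[np.add(uv,d3)],z,c3)[0].round(1))
im=cv2.cvtColor(cv2.imread('pics/w3s.png'),cv2.COLOR_BGR2RGB)
m=mask(im,(0,150,80),(6,255,255))|mask(im,(174,150,80),(180,255,255)); m[:,420:]=0
rc=cv2.minAreaRect(cv2.findNonZero(m)); print('handle',ray(0,[rc[0]],37,c3).round(1),ray(0,cv2.boxPoints(rc),39,c3).round(1).tolist())
g=mask(im,(0,0,120),(180,60,255))
for v in (15,40,195,205):
    w=np.flatnonzero(g[v,250:380])[[0,-1]]+250; print(v,w,ray(0,[(w.mean(),v)],34,c3)[0].round(1))
E
python3 -c "
from h import *
snapc('wrist','w2s.png')
import loc"
```

```text
eef_pos: [596.2, -156.8, 205.3]
tcp_rot: [-3.141, -0.0, 1.572]
grasp_force: 0.0
eef_pos: [561.7, 41.8, 205.5]
tcp_rot: [3.141, 0.0, 1.571]
(-0.6407144000684752, -6.290974897566528) 0.9736871302286784 (1.3482042710341346, 8.753630206139007) 0.8725571328475151
edgeL [444.3 131.1  47. ]
edgeR [718.7 110.6  47. ]
m1 [496.4 128.   47. ]
m2 [536.9 125.3  47. ]
tip [629.2  92.   34. ]
cheekL [608.4  76.4  44. ]
cheekR [638.9  74.9  44. ]
lugTL [ 601.3 -134.4   42.5]
lugBL [ 599.6 -160.    42.5]
lugTR [ 623.4 -135.1   42.5]
lugBR [ 624.1 -161.6   42.5]
padTL [ 568.6 -131.2   26. ]
padBL [ 566.6 -158.5   26. ]
handle [[593.8 -89.   37. ]] [[576.6, -120.0, 39.0], [590.6, -56.1, 39.0], [610.1, -59.7, 39.0], [597.3, -124.1, 39.0]]
15 [330 342] [611.9   4.1  34. ]
40 [326 338] [608.5 -16.7  34. ]
195 [297 308] [ 578.4 -168.    34. ]
205 [295 306] [ 576.  -179.4   34. ]
```

Fulcrum is at about (624,75), catch at (612,-147), frame origin at about (582,121) with yaw -0.075, and the bar's handle at (593.5,-90) with yaw -0.194. Next I approach the handle.

```bash
python3 steer.py '0 0 0 -33 8 20 .6;0 0 0 -33 8 20 .6;0 0 0 -33 8 20 .6;0 0 0 -33 8 20 .6;0 0 .097 0 0 0 .6' | tail -1
python3 steer.py '0 0 .097 0 0 0 .6;0 0 0 0 0 20 .5;0 0 0 0 0 0 .5;0 0 0 0 0 0 .5' | sed -n 2,3p
python3 -c "
from h import *
to((593.5,-90,36),(np.pi,0,np.pi/2-.194))"
```

```text
grasp_force: 0.0
eef_pos: [592.6, -90.6, 104.6]
tcp_rot: [-3.139, 0.0, 1.376]
d tool [ 0.8  1.  68.5] d in target axes [ 0.8  0.8 68.6]
rotvec [-0.003  0.    -0.001]
```

```bash
python3 steer.py '0 0 0 0 1 23 .5;0 0 0 0 0 23 .5;0 0 0 0 0 15 .5;0 0 0 0 0 7 .5;0 0 0 0 0 0 .5' 50| sed -n 2,6p
python3 steer.py '0 0 0 0 0 0 .2;0 0 0 0 0 0 .1;0 0 0 0 0 0 .1;0 0 0 0 0 0 .1;0 0 0 0 0 0 .1' 50| sed -n 2,7p
```

```text
eef_pos: [593.8, -90.0, 36.6]
tcp_rot: [-3.14, 0.0, 1.377]
contact_force: [0.2, 0.2, 0.6]
opening: 0.501
grasp_force: 0.0
eef_pos: [595.0, -89.9, 38.1]
tcp_rot: [3.14, -0.0, 1.377]
contact_force: [0.6, 0.5, 0.7]
opening: 0.1
grasp_force: 0.0
```

The fingers closed to 0.1 with no grip force, so something is wrong. I take a look.

```bash
python3 -c "
from h import *
a,_=snapc('wrist','w4.png'); b=snap('side','s4.png'); s=r.sense(); print(s['clock'],s['opening'],s['grasp_force'],s['eef_pos'])
u,v=proj('side',[(594,-90,40)])[0].astype(int); print(u,v)
o=np.zeros((400,800,3),np.uint8); o[:,:400]=cv2.resize(a[:400,120:520],(400,400)); o[:,400:]=cv2.resize(b[v-60:v+60,u-60:u+60],(400,400))
cv2.imwrite('pics/c4.png',o[:,:,::-1])"
```

```text
5.95 0.10380925763919163 0.0 [594.74087226 -89.82505574  37.78230683]
329 183
```

View pics/c4.png

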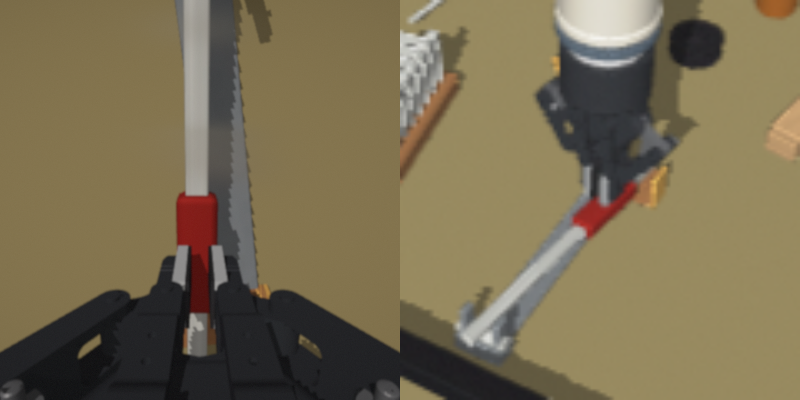

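The picture shows the fingers astride the handle, with the pads at its sides. I close further to see whether the grip force comes up.

```bash
python3 steer.py '0 0 0 0 0 0 0;0 0 0 0 0 0 0;0 0 0 0 0 0 0' 50| sed -n 1,7p; python3 -c "
from h import *
print(r.nose_length, r.sense()['opening'])"
```

```text
clock: 6.2
eef_pos: [594.5, -89.8, 37.4]
tcp_rot: [-3.142, -0.0, 1.377]
contact_force: [0.5, 0.0, 0.6]
opening: 0.003
grasp_force: 0.0
22.0 0.0028419608157189634
```

```bash
python3 -c "
from h import *
a,_=snapc('wrist','w5.png'); b=snap('side','s5.png'); t=snap('top','t5.png')
o=np.zeros((600,800,3),np.uint8); o[:300,:400]=cv2.resize(a[170:320,220:420],(400,300),interpolation=2); o[:300,400:]=cv2.resize(b[145:235,269:389],(400,300),interpolation=2)
u,v=proj('top',[(594,-90,40)])[0].astype(int); o[300:,:400]=cv2.resize(t[v-45:v+45,u-60:u+60],(400,300),interpolation=2)
cv2.imwrite('pics/c5.png',o[:,:,::-1])"
```

```text
(no output)
```

View pics/c5.png

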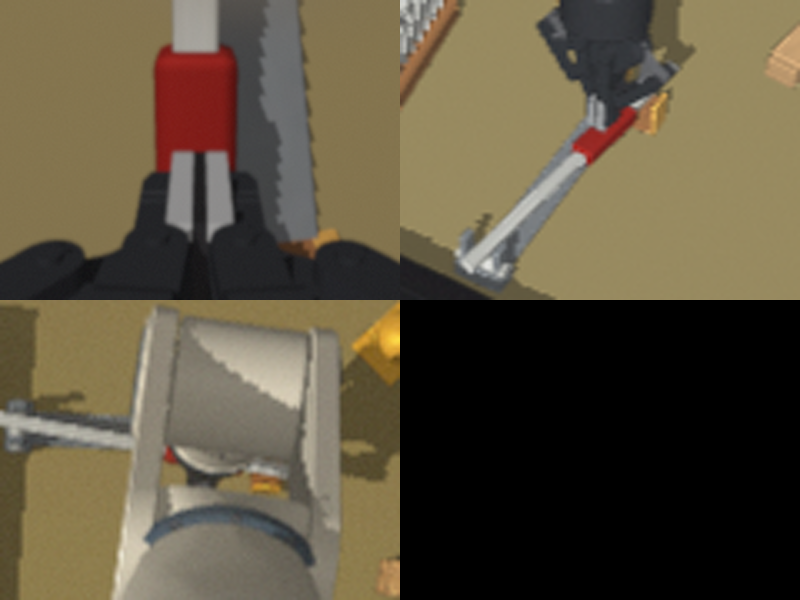

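The pictures show the shut fingertips sitting above the handle, not beside it: the tips project at about z = 40 rather than the expected 15. I open, go down in small steps watching the force, and try again.

```bash
python3 steer.py '0 0 0 0 0 0 .5;0 0 0 0 0 0 .5;0 0 0 0 0 0 .5;0 0 0 0 0 0 .5' 50| sed -n 2,5p
python3 steer.py '0 0 0 0 0 5 .5;0 0 0 0 0 4 .5;0 0 0 0 0 0 .5' 50| sed -n 2,5p
python3 -c "
from h import *
c=cam('side'); print(proj('side',[(594.5,-90,z) for z in (15,40,60)],c).round(1)); c=cam('wrist'); s=r.sense(); Rt=Ro.from_euler('xyz',s['tcp_rot']); print(proj('wrist',s['eef_pos']+Rt.apply([[11,0,22],[11,0,10],[0,0,22],[0,0,0]]),c).round(1))
print(s['joint_efforts'].round(1),s['qpos'].round(3))
"
```

```text
eef_pos: [594.6, -89.8, 37.4]
tcp_rot: [3.142, -0.0, 1.377]
contact_force: [-0.1, -0.6, 0.5]
opening: 0.501
eef_pos: [593.8, -89.7, 27.3]
tcp_rot: [-3.14, 0.0, 1.377]
contact_force: [0.0, -0.5, -0.1]
opening: 0.501
[[329.3 188.9]
 [329.5 183. ]
 [329.7 178.1]]
[[318.4 223.3]
 [318.4 230.7]
 [318.4 240.3]
 [318.3 256.6]]
[ -0.  -64.9 -24.4   0.   -0.2   0. ] [-0.152  0.563  1.819 -0.     0.761  0.042]
```

```bash
python3 steer.py '0 0 0 0 0 0 .3;0 0 0 0 0 0 .15;0 0 0 0 0 0 .15;0 0 0 0 0 0 .15' 25| sed -n 2,6p
python3 -c "
from h import *
a,_=snapc('wrist','w6.png'); b=snap('side','s6.png')
o=np.zeros((300,800,3),np.uint8); o[:300,:400]=cv2.resize(a[170:320,220:420],(400,300),interpolation=2); o[:300,400:]=cv2.resize(b[160:205,299:359],(400,300),interpolation=2)
cv2.imwrite('pics/c6.png',o[:,:,::-1])"
```

```text
eef_pos: [594.5, -89.8, 28.3]
tcp_rot: [-3.141, 0.0, 1.377]
contact_force: [0.4, -0.8, -2.1]
opening: 0.244
grasp_force: 25.5
```

View pics/c6.png

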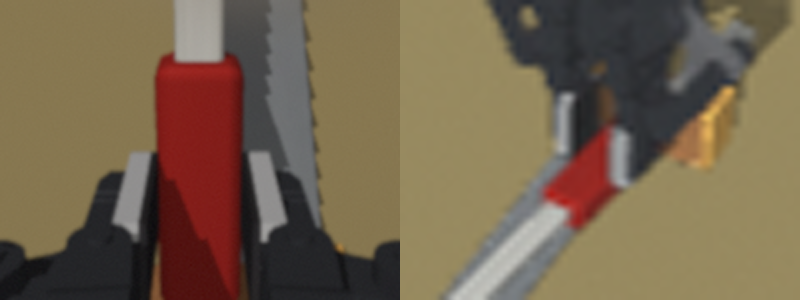

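The fingers now hold the handle (0.244, 25 N), but only near its top. The real fingertips stand well short of the stated 22 mm ahead of the TCP. I open and step down further, feeling for the counter.

```bash
python3 steer.py '0 0 0 0 0 0 .4;0 0 0 0 0 0 .4;0 0 0 0 0 3 .4;0 0 0 0 0 3 .4;0 0 0 0 0 0 .4' 50| sed -n 2,5p
python3 steer.py '0 0 0 0 0 3 .4;0 0 0 0 0 3 .4;0 0 0 0 0 0 .4' 50| sed -n 2,5p
```

```text
eef_pos: [594.2, -89.8, 21.8]
tcp_rot: [-3.141, 0.0, 1.377]
contact_force: [0.3, -0.2, -0.5]
opening: 0.402
eef_pos: [594.1, -89.8, 15.7]
tcp_rot: [-3.141, 0.0, 1.377]
contact_force: [0.0, -0.5, 0.0]
opening: 0.4
```

```bash
python3 steer.py '0 0 0 0 0 3 .4;0 0 0 0 0 0 .4;0 0 0 0 0 0 .15;0 0 0 0 0 0 .15;0 0 0 0 0 0 .15' 60| sed -n 2,6p
python3 steer.py '0 0 0 0 0 0 0.1;0 0 0 0 0 0 0.1' 60| sed -n 2,6p
```

```text
eef_pos: [594.6, -89.8, 13.4]
tcp_rot: [3.142, -0.0, 1.377]
contact_force: [0.0, -0.0, -0.5]
opening: 0.241
grasp_force: 59.0
eef_pos: [594.6, -89.8, 13.5]
tcp_rot: [3.141, -0.0, 1.377]
contact_force: [-0.4, 0.8, -0.1]
opening: 0.246
grasp_force: 59.0
```

Firm grip at 60 N. Now I compute the lift (pitch 0.36 about the fulcrum) and the slide under the rail as increments in tool axes.

```bash
cat > plan.py <<'E'
from h import *
F=np.array([623.7,74.5]); EDGE=42.5
O=np.array([-0.5,0,-16.5])  # bar origin in tool axes
def bar(th,L,c,psi,off,F=F):
    """bar pitched tip-down th, origin L behind fulcrum contact, clearance c, yaw psi, lateral offset at fulcrum"""
    h=np.array([-np.sin(psi),np.cos(psi),0]); rt=np.array([np.cos(psi),np.sin(psi),0]); k=np.array([0,0,1.])
    by=h*np.cos(th)-k*np.sin(th); bz=h*np.sin(th)+k*np.cos(th)
    P0=np.r_[F,19]+off*rt+(11+c)*bz; R=np.c_[by,rt,-bz]; org=P0-L*by
    return org-R@O, R
def cur():
    s=r.sense(); return s['eef_pos'],Ro.from_euler('xyz',s['tcp_rot']).as_matrix()
def fit(psi0=-0.194):
    p,R=cur(); o=p+R@O; by=R[:,0]; psi=np.arctan2(-by[0],by[1]); th=-np.arcsin(by[2]); h=np.array([-np.sin(psi),np.cos(psi)]); rt=np.array([np.cos(psi),np.sin(psi)])
    bz=-R[:,2]; off=(o[:2]-F)@rt; L=-( (o-np.r_[F,19])@by ); c=(o-np.r_[F,19])@bz-11; tip=o+187*by
    return dict(th=th,L=L,c=c,psi=psi,off=off),tip,o-105*by
def inc(poses,start=None):
    p,R=start or cur()
    for q,S in poses:
        print('rot',Ro.from_matrix(R.T@S).as_rotvec().round(3),'d',(R.T@(q-p)).round(1)); p,R=q,S
E
python3 - <<'E'
from plan import *
f,tip,tail=fit(); print({k:round(float(v),3) for k,v in f.items()},tip.round(1),tail.round(1))
f.update(c=1.5)
A=[bar(t,f['L'],1.5,f['psi'],f['off']) for t in np.linspace(0,.36,6)[1:]]; inc(A)
print('slide');B=[bar(.36,L,1.5,f['psi'],f['off']) for L in np.linspace(f['L'],123.5,6)[1:]]; inc(B,A[-1])
E
```

```text
{'th': -0.0, 'L': 167.342, 'c': -0.037, 'psi': -0.194, 'off': 3.154} [630.6  93.2  30. ] [ 574.3 -193.3   30. ]
rot [ 0.    -0.072 -0.   ] d [  0.1  -0.  -13.6]
rot [ 0.    -0.072 -0.   ] d [  0.1   0.  -12. ]
rot [-0.    -0.072 -0.   ] d [  0.1  -0.  -12. ]
rot [ 0.    -0.072 -0.   ] d [  0.1   0.  -12. ]
rot [-0.    -0.072  0.   ] d [  0.1   0.  -12. ]
slide
rot [0. 0. 0.] d [ 8.8 -0.   0. ]
rot [0. 0. 0.] d [ 8.8 -0.  -0. ]
rot [0. 0. 0.] d [ 8.8  0.  -0. ]
rot [0. 0. 0.] d [ 8.8 -0.  -0. ]
rot [0. 0. 0.] d [ 8.8 -0.   0. ]
```

```bash
python3 steer.py '0 -.072 0 0 0 -13.5 .1;0 -.072 0 0 0 -12 .1;0 -.072 0 0 0 -12 .1;0 -.072 0 0 0 -12 .1;0 -.072 0 0 0 -12 .1' 80| sed -n 2,6p
python3 steer.py '0 0 0 0 0 0 .1;0 0 0 0 0 0 .1;0 0 0 0 0 0 .1'| sed -n 2,6p
python3 -c "
from plan import *
f,tip,tail=fit(); print({k:round(float(v),3) for k,v in f.items()},tip.round(1),tail.round(1))"
```

```text
eef_pos: [596.2, -81.5, 74.7]
tcp_rot: [3.14, 0.364, 1.376]
contact_force: [-0.7, 0.7, -3.7]
opening: 0.231
grasp_force: 79.1
eef_pos: [595.6, -81.4, 73.2]
tcp_rot: [-3.14, 0.358, 1.378]
contact_force: [-0.1, -0.6, -3.0]
opening: 0.234
grasp_force: 79.2
{'th': 0.358, 'L': 167.804, 'c': 0.669, 'psi': -0.193, 'off': 2.343} [630.2  95.7  23.2] [ 577.7 -172.7  125.6]
```

```bash
python3 steer.py '0 0 0 9 0 0 .1;0 0 0 9 0 0 .1;0 0 0 9 0 0 .1;0 0 0 0 0 0 .1'| sed -n 2,4p
python3 steer.py '0 0 0 9 0 0 .1;0 0 0 8.5 0 0 .1;0 0 0 0 0 0 .1;0 0 0 0 0 0 .1'| sed -n 2,6p
cat >> plan.py <<'E'
fx=np.array([.9972,-.0745]); fy=np.array([.0745,.9972]); FO=np.array([516.6,126.6])+65*fx
def rep():
    f,tip,tail=fit(); print({k:round(float(v),3) for k,v in f.items()},'tip',tip.round(1),'tip in frame',((tip[:2]-FO)@fx).round(1),((tip[:2]-FO)@fy).round(1))
    sx=np.array([.9986,-.053]); sy=np.array([.053,.9986]); C=np.array([612.,-146.5]); o=cur()[0]+cur()[1]@O; b=cur()[1][:,0]; t=((C-o[:2])@sy)/(b[:2]@sy); q=o+b*t
    print('bar at catch x',((q[:2]-C)@sx).round(1),'axis z',q[2].round(1),'tail y',((tail[:2]-C)@sy).round(1)); return f
E
python3 -c "
from plan import *
print(FO); rep()"
```

```text
eef_pos: [601.0, -55.3, 63.3]
tcp_rot: [-3.141, 0.359, 1.377]
contact_force: [0.4, -1.0, -3.8]
eef_pos: [604.3, -40.0, 58.0]
tcp_rot: [-3.141, 0.36, 1.378]
contact_force: [0.2, -2.2, -3.4]
opening: 0.241
grasp_force: 79.1
[581.418  121.7575]
{'th': 0.36, 'L': 122.896, 'c': 1.1, 'psi': -0.193, 'off': 2.888} tip [638.9 137.    7.7] tip in frame 56.1 19.5
bar at catch x -28.3 axis z 115.9 tail y 13.9
```

Run:
```python
from plan import *
f=rep()
inc([bar(t,f['L'],c,f['psi'],f['off']) for t,c in zip((.30,.24,.18,.12,.06,.03,0),(.3,0,0,0,0,0,0))])
```

```text
{'th': 0.36, 'L': 122.896, 'c': 1.1, 'psi': -0.193, 'off': 2.888} tip [638.9 137.    7.7] tip in frame 56.1 19.5
bar at catch x -28.3 axis z 115.9 tail y 13.9
rot [-0.    0.06 -0.  ] d [0.5 0.  8.1]
rot [-0.    0.06  0.  ] d [ 0.6 -0.   7.6]
rot [ 0.    0.06 -0.  ] d [ 0.6 -0.   7.3]
rot [0.   0.06 0.  ] d [0.6 0.  7.3]
rot [ 0.    0.06 -0.  ] d [ 0.6 -0.   7.3]
rot [0.   0.03 0.  ] d [ 0.2 -0.   3.7]
rot [-0.    0.03 -0.  ] d [0.2 0.  3.7]
```

```bash
python3 steer.py '0 .06 0 .5 0 8 .1;0 .06 0 .6 0 7.6 .1;0 .06 0 .6 0 7.3 .1;0 0 0 0 0 0 .1'| sed -n 2,6p
python3 steer.py '0 .06 0 .6 0 7.3 .1;0 .06 0 .6 0 7.3 .1;0 .02 0 .2 0 2.5 .1;0 0 0 0 0 0 .1;0 0 0 0 0 0 .1'| sed -n 2,6p
python3 -c "
from plan import *
rep(); print(r.sense()['wrist_torque'])"
```

```text
eef_pos: [603.3, -46.3, 36.0]
tcp_rot: [3.141, 0.176, 1.375]
contact_force: [-1.1, 5.5, 4.9]
opening: 0.238
grasp_force: 80.3
eef_pos: [603.6, -47.0, 19.9]
tcp_rot: [3.141, 0.04, 1.376]
contact_force: [-1.4, 3.1, 5.7]
opening: 0.239
grasp_force: 80.3
{'th': 0.04, 'L': 123.495, 'c': 1.4, 'psi': -0.194, 'off': 3.731} tip [639.7 136.5  28.8] tip in frame 57.0 19.1
bar at catch x -27.8 axis z 40.4 tail y -4.7
[-0.28231016  0.23198209  0.11096916]
```

```bash
python3 steer.py '0 .02 0 .1 0 2.7 .1;0 .015 0 .1 0 2 .1;0 0 0 0 0 0 .1;0 0 0 0 0 0 .1'| sed -n 2,4p
python3 steer.py '0 0 0 0 0 1 .1;0 0 0 0 0 0 .1;0 0 0 0 0 0 .1'| sed -n 2,4p
python3 -c "
from plan import *
rep(); print(r.sense()['wrist_torque'])"
```

```text
eef_pos: [603.8, -46.7, 15.6]
tcp_rot: [3.14, 0.006, 1.377]
contact_force: [-1.6, 2.6, 9.2]
eef_pos: [603.9, -46.7, 14.9]
tcp_rot: [3.14, 0.006, 1.378]
contact_force: [-1.8, 2.4, 11.5]
{'th': 0.006, 'L': 123.215, 'c': 0.688, 'psi': -0.193, 'off': 3.847} tip [639.7 136.4  30.3] tip in frame 57.1 19.0
bar at catch x -27.4 axis z 32.0 tail y -5.1
[-0.08411862  0.5290499   0.1371668 ]
```

```bash
python3 steer.py '0 .003 0 0 0 1 .1;0 0 0 0 0 0 .1;0 0 0 0 0 0 .1'| sed -n 2,4p
python3 -c "
from plan import *
rep()
b,_=snapc('side','s7.png'); im,c=snapc('wrist','w7.png')
o=np.zeros((400,800,3),np.uint8); o[:,:400]=cv2.resize(im[60:360,170:470],(400,400),interpolation=2); u,v=proj('side',[(610,-60,30)])[0].astype(int); o[:,400:]=cv2.resize(b[v-50:v+70,u-60:u+60],(400,400),interpolation=2)
cv2.imwrite('pics/c7.png',o[:,:,::-1])
"
```

```text
eef_pos: [604.0, -46.7, 14.1]
tcp_rot: [3.14, 0.003, 1.378]
contact_force: [-3.5, 1.1, 13.9]
{'th': 0.003, 'L': 123.193, 'c': 0.227, 'psi': -0.193, 'off': 3.867} tip [639.7 136.4  30.1] tip in frame 57.1 19.0
bar at catch x -27.3 axis z 30.9 tail y -5.2
```

View pics/c7.png

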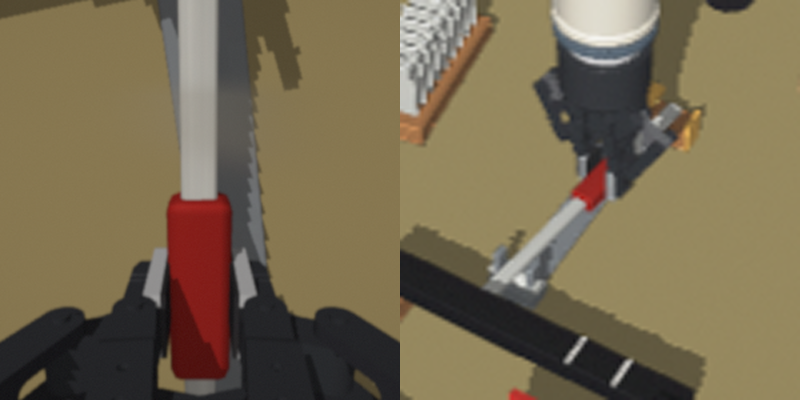

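The bar's tip is under the rail, which is raised, and the tail is at the pad beside the lug. Now I swing it sideways under the lug.

Run:
```python
from plan import *
f=rep()
inc([bar(0.002,f['L'],.1,p,o) for p,o in zip(np.linspace(f['psi'],-.058,6)[1:],np.linspace(f['off'],2,6)[1:])])
```

```text
{'th': 0.003, 'L': 123.218, 'c': 0.249, 'psi': -0.193, 'off': 3.865} tip [639.7 136.4  30.1] tip in frame 57.1 18.9
bar at catch x -27.3 axis z 30.9 tail y -5.2
rot [ 0.002  0.001 -0.027] d [0.1 2.9 0.3]
rot [-0.     0.    -0.027] d [ 0.1  2.9 -0. ]
rot [-0.    -0.    -0.027] d [ 0.1  2.9 -0. ]
rot [-0.     0.    -0.027] d [ 0.1  2.9 -0. ]
rot [-0.     0.    -0.027] d [ 0.1  2.9 -0. ]
```

```bash
python3 steer.py '0 0 -.027 .1 2.9 .2 .1;0 0 -.027 .1 2.9 0 .1;0 0 -.027 .1 2.9 0 .1;0 0 0 0 0 0 .1'| sed -n 2,4p
python3 steer.py '0 0 -.027 .1 2.9 0 .1;0 0 0 0 0 0 .1'| sed -n 2,4p
python3 steer.py '0 0 -.027 .1 2.9 0 .1;0 0 0 0 0 0 .1;0 0 0 0 0 0 .1'| sed -n 2,4p
python3 -c "
from plan import *
rep()"
```

```text
eef_pos: [614.2, -48.3, 14.3]
tcp_rot: [3.138, 0.003, 1.458]
contact_force: [0.3, -0.3, 12.1]
eef_pos: [617.5, -48.7, 14.4]
tcp_rot: [3.137, 0.003, 1.485]
contact_force: [1.5, -0.6, 11.1]
eef_pos: [620.9, -48.9, 14.6]
tcp_rot: [3.136, 0.003, 1.511]
contact_force: [2.8, -1.9, 11.1]
{'th': 0.003, 'L': 123.83, 'c': 0.71, 'psi': -0.06, 'off': 4.513} tip [632.  137.3  30.5] tip in frame 49.3 19.3
bar at catch x 2.9 axis z 31.4 tail y -7.5
```

```bash
python3 steer.py '0 0 0 0 0 -.8 .1;0 0 0 0 0 0 .1;0 0 0 0 0 0 .1'| sed -n 2,4p
python3 steer.py '0 0 0 0 0 -.8 .1;0 0 0 0 0 0 .1;0 0 0 0 0 0 .1'| sed -n 2,4p
python3 -c "
from plan import *
rep()"
```

```text
eef_pos: [620.9, -48.9, 15.1]
tcp_rot: [3.135, 0.003, 1.511]
contact_force: [3.8, -0.7, 7.8]
eef_pos: [620.9, -48.9, 15.2]
tcp_rot: [3.135, 0.003, 1.511]
contact_force: [6.4, -1.7, -1.1]
{'th': 0.003, 'L': 123.831, 'c': 1.263, 'psi': -0.06, 'off': 4.516} tip [632.  137.3  31.1] tip in frame 49.3 19.3
bar at catch x 2.9 axis z 32.0 tail y -7.5
```

```bash
python3 steer.py '0 0 0 0 0 0 .28;0 0 0 0 0 0 .32;0 0 0 0 0 0 .36;0 0 0 0 0 0 .4'| sed -n 2,6p
python3 steer.py '0 0 0 0 0 -10 .4;0 0 0 0 0 -30 .4;0 0 0 0 0 -40 .4;0 0 0 0 0 -40 .4;0 0 0 0 0 -40 .5'| sed -n 2,4p
python3 steer.py '0 0 0 -30 -20 -20 .6;0 0 0 -30 -20 -10 .6;0 0 0 0 0 0 .6;0 0 0 0 0 0 .6;0 0 0 0 0 0 .6'| sed -n 2,4p
python3 - <<'E'
from h import *
im,c=snapc('wrist','w8.png')
m=mask(im,(0,150,80),(6,255,255))|mask(im,(174,150,80),(180,255,255)); b=blobs(m,300); print(b)
for s,ce in b: print(ray(0,[ce],39,c).round(1))
print(proj(0,[(476,-305,28),(612,-147,40)],c))
E
```

```text
eef_pos: [616.9, -48.0, 13.5]
tcp_rot: [-3.14, 0.002, 1.512]
contact_force: [-0.1, 0.1, -0.5]
opening: 0.402
grasp_force: 0.0
eef_pos: [616.7, -47.7, 175.7]
tcp_rot: [-3.14, 0.002, 1.512]
contact_force: [0.7, 0.9, -0.1]
eef_pos: [574.0, -105.2, 204.1]
tcp_rot: [3.142, 0.002, 1.511]
contact_force: [-0.1, 0.1, -0.6]
[([352, 94, 23, 69, 1342], [362.2, 126.6])]
[[620.9 -47.   39. ]]
[[252.19601338 339.5688599 ]
 [355.90279734 221.49651296]]
```

The bar is released and the handle stays at (621,-47), so the catch holds. Next I look at the packing from above.

```bash
python3 steer.py '0 0 0 -40 -11.5 0 .7;0 0 0 -40 -11.5 0 .7;0 0 0 -40 -11.5 0 .7;0 0 0 -40 -11.5 0 .7;0 0 0 -40 -11.5 0 .7'| sed -n 2,2p
python3 steer.py '0 0 0 -40 -11.5 0 .7;0 0 0 -40 -11.5 0 .7;0 0 0 0 0 0 .7;0 0 0 0 0 0 .7;0 0 0 0 0 0 .7'| sed -n 2,4p
python3 - <<'E'
from h import *
z=np.load('pics/w8.npz'); c=(z['K'],z['R'],z['t']); im=cv2.cvtColor(cv2.imread('pics/w8.png'),cv2.COLOR_BGR2RGB)
m=mask(im,(0,150,80),(6,255,255))|mask(im,(174,150,80),(180,255,255)); q=cv2.boxPoints(cv2.minAreaRect(cv2.findNonZero(m))); print('handle box',ray(0,q,38,c)[:,:2].round(1).tolist())
g=mask(im,(0,0,110),(180,60,255))
for v in (10,40,70,88):
    w=np.flatnonzero(g[v,330:420]); print(v,w[[0,-1]]+330,ray(0,[(w[[0,-1]].mean()+330,v)],34,c)[0].round(1))
im,c=snapc('wrist','w9.png')
w=mask(im,(8,70,110),(25,255,255)); k=blobs(w,300); print(k)
u,v=proj(0,[(476,-305,28)],c)[0]; print(u,v)
E
```

```text
eef_pos: [504.6, -302.1, 203.2]
eef_pos: [477.5, -379.2, 203.3]
tcp_rot: [-3.14, 0.001, 1.512]
contact_force: [0.0, 0.3, 0.1]
handle box [[581.2, -37.8], [626.1, -9.5], [859.4, -324.1], [809.8, -373.6]]
10 [361 374] [628.3  56.   34. ]
40 [343 372] [618.6  31.9  34. ]
70 [345 371] [618.5   5.9  34. ]
88 [344 370] [617.1 -10.3  34. ]
[([69, 0, 571, 400, 142327], [399.3, 154.2]), ([0, 264, 131, 136, 9385], [52.2, 332.9]), ([435, 359, 48, 41, 1279], [453.4, 382.7]), ([157, 370, 44, 30, 692], [178.5, 389.4])]
313.3665737606096 113.03351737329645
```

Run:
```python
from h import *
z=np.load('pics/w8.npz'); c=(z['K'],z['R'],z['t']); im=cv2.cvtColor(cv2.imread('pics/w8.png'),cv2.COLOR_BGR2RGB)
m=mask(im,(0,150,80),(6,255,255))|mask(im,(174,150,80),(180,255,255)); m[:,:340]=0; m[:,390:]=0
for v in (98,110,125,140,155): 
    w=np.flatnonzero(m[v]); print(v,w[[0,-1]],ray(0,[(w[[0,-1]].mean(),v)],38.5,c)[0].round(1))
im=cv2.cvtColor(cv2.imread('pics/w9.png'),cv2.COLOR_BGR2HSV)
for p in [(313,113),(313,90),(313,140),(313,160),(250,113),(380,113),(320,60),(305,170),(300,180)]: print(p,im[p[1],p[0]])
```

```text
98 [353 374] [622.7 -20.1  38.5]
110 [353 373] [622.  -31.2  38.5]
125 [352 372] [620.8 -45.5  38.5]
140 [353 370] [620.  -60.2  38.5]
155 [352 369] [618.7 -75.2  38.5]
(313, 113) [ 16 114 190]
(313, 90) [ 16 114 196]
(313, 140) [ 16 114 175]
(313, 160) [ 16 113 176]
(250, 113) [ 22 102 142]
(380, 113) [ 21 102 143]
(320, 60) [ 15 114 188]
(305, 170) [ 21 103 104]
(300, 180) [ 21 103 144]
```

Run:
```python
from h import *
im=cv2.cvtColor(cv2.imread('pics/w9.png'),cv2.COLOR_BGR2RGB); z=np.load('pics/w9.npz'); c=(z['K'],z['R'],z['t'])
m=mask(im,(12,90,150),(18,140,255)); bl=mask(im,(95,60,40),(130,255,255))
print([b for b in blobs(m,300)],[b for b in blobs(bl,30)])
for i,(s,ce) in enumerate(blobs(m,300)):
    x,y,w,h,a=s
    if x<=313<=x+w and y<=113<=y+h:
        k=np.zeros_like(m); k[y:y+h,x:x+w]=m[y:y+h,x:x+w]; rc=cv2.minAreaRect(cv2.findNonZero(k)); q=cv2.boxPoints(rc); print(rc,ray(0,[rc[0]],28,c).round(1),ray(0,q,28,c)[:,:2].round(1).tolist())
        for v in range(y+4,y+h-3,12):
            t=np.flatnonzero(k[v]); print(v,t[[0,-1]],ray(0,[(t[[0,-1]].mean()+.0,v)],28,c)[0].round(1))
for s,ce in blobs(bl,30): print(ray(0,[ce],28,c)[0].round(1))
```

```text
[([296, 44, 41, 108, 3149], [315.6, 96.6])] [([297, 151, 26, 6, 68], [309.3, 153.4])]
((315.15386962890625, 97.26924133300781), (31.132715225219727, 105.6775894165039), 7.125016689300537) [[ 478.8 -290.    28. ]] [[452.5, -338.7], [473.4, -240.4], [502.8, -245.5], [484.7, -344.6]]
48 [307 336] [ 487.7 -245.7   28. ]
60 [305 335] [ 485.6 -256.1   28. ]
72 [303 333] [ 483.  -266.8   28. ]
84 [302 332] [ 481.4 -277.7   28. ]
96 [301 330] [ 479.2 -288.8   28. ]
108 [300 329] [ 477.5 -300.2   28. ]
120 [299 327] [ 475.2 -311.8   28. ]
132 [298 326] [ 473.4 -323.7   28. ]
144 [297 324] [ 471.  -335.8   28. ]
[ 469.1 -345.5   28. ]
```

```bash
python3 steer.py '0 0 .124 0 0 0 .7;0 0 0 30 -14 35 .7;0 0 0 0 0 35 .7;0 0 0 0 0 30 .7;0 0 0 0 0 0 .7'| sed -n 2,3p
python3 steer.py '0 0 0 0 0 0 .7;0 0 0 0 0 0 .7'| sed -n 2,3p
python3 -c "
from h import *
to((468.7,-347.5,5),(np.pi,0,1.388))"
```

```text
eef_pos: [467.7, -348.1, 103.7]
tcp_rot: [-3.134, -0.002, 1.391]
eef_pos: [471.3, -352.3, 110.3]
tcp_rot: [3.14, 0.003, 1.389]
d tool [  4.5  -3.6 105.3] d in target axes [  4.2  -3.5 105.3]
rotvec [0.001 0.003 0.001]
```

```bash
python3 steer.py '0 0 0 4 -3 30 .7;0 0 0 0 0 30 .7;0 0 0 0 0 20 .7;0 0 0 0 0 10 .7;0 0 0 0 0 0 .7'| sed -n 2,4p
python3 steer.py '0 0 0 0 0 5 .6;0 0 0 0 0 5 .6;0 0 0 0 0 3 .6;0 0 0 0 0 0 .6;0 0 0 0 0 0 .6'| sed -n 2,4p
```

```text
eef_pos: [467.8, -348.0, 18.6]
tcp_rot: [-3.141, 0.002, 1.388]
contact_force: [-0.7, 0.7, 0.8]
eef_pos: [467.9, -348.4, 6.3]
tcp_rot: [3.141, 0.002, 1.388]
contact_force: [0.1, -0.5, 0.4]
```

```bash
python3 steer.py '0 0 0 0 0 0 .3;0 0 0 0 0 0 .2;0 0 0 0 0 0 .2;0 0 0 0 0 0 .2;0 0 0 0 0 0 .2' 30| sed -n 2,6p
python3 steer.py '0 0 0 0 0 -4 .2;0 0 0 0 0 0 .2;0 0 0 0 0 0 .2' | sed -n 2,6p
python3 - <<'E'
from h import *
im,c=snapc('wrist','w10.png')
m=mask(im,(12,90,110),(18,150,255)); 
s=[b for b in blobs(m,300)]; print(s, r.sense()['eef_pos'].round(1))
for v in range(150,240,12):
    t=np.flatnonzero(m[v,220:420])
    if len(t): print(v,t[[0,-1]]+220,ray(0,[(t[[0,-1]].mean()+220,v)],32,c)[0].round(1))
E
```

```text
eef_pos: [468.0, -348.4, 6.4]
tcp_rot: [3.141, 0.002, 1.388]
contact_force: [-1.2, -0.3, 5.5]
opening: 0.341
grasp_force: 30.3
eef_pos: [467.7, -348.2, 10.0]
tcp_rot: [3.141, 0.002, 1.388]
contact_force: [0.3, -0.3, -1.6]
opening: 0.344
grasp_force: 29.7
[([280, 20, 80, 246, 17756], [319.5, 138.7]), ([299, 279, 52, 21, 983], [326.5, 288.5])] [ 467.6 -348.1    9.8]
150 [284 356] [ 479.4 -290.    32. ]
162 [284 355] [ 478.3 -294.8   32. ]
174 [285 355] [ 477.5 -299.8   32. ]
186 [285 354] [ 476.4 -304.9   32. ]
198 [285 353] [ 475.2 -310.1   32. ]
210 [285 353] [ 474.2 -315.4   32. ]
222 [286 352] [ 473.2 -320.9   32. ]
234 [286 352] [ 472.2 -326.5   32. ]
```

```bash
python3 steer.py '0 0 -.11 0 0 -10 .2;0 0 0 34 1.4 0 .2;0 0 0 34 1.4 0 .2;0 0 0 34 1.4 0 .2;0 0 0 34 1.4 0 .2' | sed -n 2,2p
python3 steer.py '0 0 0 34 1.4 0 .2;0 0 0 34 1.4 0 .2;0 0 0 34 1.4 0 .2;0 0 0 34 1.4 0 .2;0 0 0 34 1.4 0 .2' | sed -n 2,2p
python3 steer.py '0 0 0 30 1 0 .2;0 0 0 0 0 0 .2;0 0 0 0 0 0 .2;0 0 0 0 0 0 .2;0 0 0 0 0 0 .2' | sed -n 2,6p
python3 - <<'E'
from h import *
im,c=snapc('wrist','w11.png')
s=r.sense(); print(s['eef_pos'],s['tcp_rot'])
w=mask(im,(0,0,150),(180,60,255)); 
print('marks',[b for b in blobs(w,15)])
m=mask(im,(12,90,110),(18,150,255)); k=[b for b in blobs(m,300)]; print('block',k)
print(proj(0,[(516.6,126.6,55),(496.4,128,55),(536.9,125.3,55)],c))
E
```

```text
eef_pos: [482.9, -211.7, 19.5]
eef_pos: [502.4, -42.2, 19.2]
eef_pos: [505.6, -14.8, 19.1]
tcp_rot: [-3.141, 0.002, 1.497]
contact_force: [0.0, -0.1, -0.5]
opening: 0.341
grasp_force: 29.8
[505.58702798 -15.01758737  19.15157339] [-3.14107724e+00  2.11589089e-03  1.49656333e+00]
marks [([552, 2, 81, 255, 6259], [592.7, 127.6]), ([529, 47, 10, 17, 114], [534.3, 54.6]), ([272, 248, 12, 21, 67], [277.8, 257.5]), ([357, 249, 8, 15, 39], [360.2, 255.6]), ([269, 279, 8, 11, 37], [273.6, 282.9]), ([362, 279, 10, 11, 37], [365.3, 282.9])]
block [([280, 20, 80, 246, 17887], [319.5, 138.5]), ([290, 279, 61, 22, 1212], [320.1, 289.3])]
[[ 319.31481571 -132.24943772]
 [ 249.41851362 -131.84014705]
 [ 389.61077739 -133.13263207]]
```

```bash
python3 steer.py '0 0 0 0 .6 8 .2;0 0 0 0 0 4 .2;0 0 0 0 0 0 .2;0 0 0 0 0 0 .2' | sed -n 2,4p
python3 steer.py '0 0 0 12 0 0 .2;0 0 0 12 0 0 .2;0 0 0 10 0 0 .2;0 0 0 0 0 0 .2' | sed -n 2,4p
python3 steer.py '0 0 0 7 0 0 .2;0 0 0 7 0 0 .2;0 0 0 7 0 0 .2;0 0 0 0 0 0 .2;0 0 0 0 0 0 .2' | sed -n 2,4p
python3 - <<'E'
from h import *
im,c=snapc('wrist','w12.png')
s=r.sense(); print(s['eef_pos'],s['tcp_rot'])
w=mask(im,(0,0,130),(180,60,255)); w[:,:200]=0; w[120:]=0; w[:,500:]=0
print('marks',[b for b in blobs(w,10)])
m=mask(im,(12,90,60),(18,150,255)); m[:,:200]=0; m[:,450:]=0
for v in (20,40,60,80,110,140,200): 
    t=np.flatnonzero(m[v]); print(v,t[[0,-1]] if len(t) else None, im[v,[260,290,320,350,380]].tolist())
print(proj(0,[(496.4,128,55),(536.9,125.3,55)],c))
E
```

```text
eef_pos: [506.1, -14.6, 6.6]
tcp_rot: [-3.14, 0.002, 1.497]
contact_force: [-1.0, 0.3, -1.5]
eef_pos: [509.1, 21.8, 7.2]
tcp_rot: [-3.142, 0.002, 1.499]
contact_force: [0.2, -0.2, 0.2]
eef_pos: [510.4, 41.2, 7.1]
tcp_rot: [-3.141, 0.002, 1.499]
contact_force: [-0.4, -0.1, -0.2]
[510.38370234  40.88758162   7.1237297 ] [-3.14135083e+00  2.04696997e-03  1.49835044e+00]
marks [([239, 0, 16, 71, 824], [246.5, 34.8]), ([376, 0, 15, 71, 837], [383.2, 34.7])]
20 None [[59, 54, 53], [45, 42, 40], [36, 33, 32], [37, 32, 32], [231, 226, 221]]
40 None [[47, 44, 41], [42, 38, 37], [35, 32, 31], [34, 31, 31], [239, 234, 228]]
60 None [[30, 29, 29], [28, 24, 26], [29, 24, 28], [28, 25, 28], [243, 239, 234]]
80 None [[10, 11, 12], [12, 11, 15], [13, 13, 16], [12, 10, 12], [9, 8, 10]]
110 [283 357] [[164, 145, 98], [145, 114, 81], [137, 107, 76], [143, 113, 80], [164, 146, 100]]
140 [283 356] [[111, 96, 67], [143, 113, 80], [141, 112, 79], [144, 114, 82], [113, 98, 68]]
200 [285 354] [[105, 93, 64], [224, 179, 126], [216, 169, 118], [222, 175, 122], [108, 94, 65]]
[[251.25220871  73.00388564]
 [384.1066586   72.24215388]]
```

The paint marks are at columns 246 and 383 (rows 0–71) and the block is centred at column 320, 1.3 mm right of the middle between them. I correct that and go in, feeling for the stop.

```bash
python3 steer.py '0 0 0 4 -1.3 0 .2;0 0 0 4 0 0 .2;0 0 0 4 0 0 .2;0 0 0 4 0 0 .2;0 0 0 0 0 0 .2' | sed -n 2,4p
python3 steer.py '0 0 0 2 0 0 .2;0 0 0 1 0 0 .2;0 0 0 0 0 0 .2;0 0 0 0 0 0 .2' | sed -n 2,4p
python3 steer.py '0 0 0 1.5 0 0 .2;0 0 0 0 0 0 .2;0 0 0 0 0 0 .2' | sed -n 2,4p
python3 steer.py '0 0 0 1.5 0 0 .2;0 0 0 0 0 0 .2;0 0 0 0 0 0 .2' | sed -n 2,4p
```

```text
eef_pos: [510.5, 57.5, 7.1]
tcp_rot: [3.142, 0.002, 1.498]
contact_force: [0.2, -0.2, -1.2]
eef_pos: [510.5, 59.8, 7.1]
tcp_rot: [-3.141, 0.002, 1.498]
contact_force: [0.2, -0.4, -0.6]
eef_pos: [510.6, 61.3, 7.1]
tcp_rot: [-3.141, 0.002, 1.498]
contact_force: [-0.6, 0.4, -0.6]
eef_pos: [510.7, 62.8, 7.1]
tcp_rot: [-3.141, 0.002, 1.498]
contact_force: [0.2, 0.1, 0.3]
```

```bash
cat > ok.py <<'E'
from rig import r
import sys; s=r.sense(); f=s['contact_force']; print(s['eef_pos'].round(1),f.round(1)); sys.exit(f[1]<-2.2)
E
q(){ tail -1 >/dev/null; python3 ok.py; }
python3 steer.py '0 0 0 1 0 0 .2;0 0 0 0 0 0 .2'|q && python3 steer.py '0 0 0 1 0 0 .2;0 0 0 0 0 0 .2'|q && python3 steer.py '0 0 0 1 0 0 .2;0 0 0 0 0 0 .2'|q && python3 steer.py '0 0 0 1 0 0 .2;0 0 0 0 0 0 .2'|q && python3 steer.py '0 0 0 1 0 0 .2;0 0 0 0 0 0 .2'|q && python3 steer.py '0 0 0 1 0 0 .2;0 0 0 0 0 0 .2'|q && python3 steer.py '0 0 0 1 0 0 .2;0 0 0 0 0 0 .2'|q && python3 steer.py '0 0 0 1 0 0 .2;0 0 0 0 0 0 .2'|q && python3 steer.py '0 0 0 1 0 0 .2;0 0 0 0 0 0 .2'|q && python3 steer.py '0 0 0 1 0 0 .2;0 0 0 0 0 0 .2'|q && python3 steer.py '0 0 0 1 0 0 .2;0 0 0 0 0 0 .2'|q && python3 steer.py '0 0 0 1 0 0 .2;0 0 0 0 0 0 .2'|q
python3 -c "
from rig import r
print(r.sense()['clock'])"
```

```text
[510.8  63.9   7.1] [-0.6  0.5 -1.3]
20.9667False
```

```bash
sed -i 's/sys.exit(f\[1\]<-2.2)/sys.exit(int(f[1]<-2.2))/' ok.py
q(){ tail -1 >/dev/null; python3 ok.py; }
python3 steer.py '0 0 0 1 0 0 .2;0 0 0 0 0 0 .2'|q && python3 steer.py '0 0 0 1 0 0 .2;0 0 0 0 0 0 .2'|q && python3 steer.py '0 0 0 1 0 0 .2;0 0 0 0 0 0 .2'|q && python3 steer.py '0 0 0 1 0 0 .2;0 0 0 0 0 0 .2'|q && python3 steer.py '0 0 0 1 0 0 .2;0 0 0 0 0 0 .2'|q && python3 steer.py '0 0 0 1 0 0 .2;0 0 0 0 0 0 .2'|q && python3 steer.py '0 0 0 1 0 0 .2;0 0 0 0 0 0 .2'|q && python3 steer.py '0 0 0 1 0 0 .2;0 0 0 0 0 0 .2'|q && python3 steer.py '0 0 0 1 0 0 .2;0 0 0 0 0 0 .2'|q && python3 steer.py '0 0 0 1 0 0 .2;0 0 0 0 0 0 .2'|q && python3 steer.py '0 0 0 1 0 0 .2;0 0 0 0 0 0 .2'|q && python3 steer.py '0 0 0 1 0 0 .2;0 0 0 0 0 0 .2'|q
```

```text
[510.9  64.9   7.1] [ 1.1 -0.4 -0.9]
[510.9  65.9   7.1] [ 0.2 -0.  -1.1]
[511.   66.9   7.1] [-0.3  0.6 -1.1]
[511.1  67.9   7.1] [-0.3 -0.4 -1.3]
[511.2  68.9   7.1] [ 0.3  0.3 -1.3]
[511.3  69.9   7.1] [-0.1  0.1 -0.5]
[511.3  70.9   7.1] [-0.2 -0.3 -0.3]
[511.4  71.9   7.1] [-0.7  1.6 -1. ]
[511.5  72.9   7.1] [-0.7 -0.3 -0.5]
[511.5  73.9   7. ] [ 0.5  0.3 -1. ]
[511.6  74.9   7.1] [ 0.2 -0.3 -0.5]
[511.7  75.9   7.1] [-0.5  0.5 -0.9]
```

```bash
q(){ tail -1 >/dev/null; python3 ok.py; }
python3 steer.py '0 0 0 1 0 0 .2;0 0 0 0 0 0 .2'|q && python3 steer.py '0 0 0 1 0 0 .2;0 0 0 0 0 0 .2'|q && python3 steer.py '0 0 0 1 0 0 .2;0 0 0 0 0 0 .2'|q && python3 steer.py '0 0 0 1 0 0 .2;0 0 0 0 0 0 .2'|q && python3 steer.py '0 0 0 1 0 0 .2;0 0 0 0 0 0 .2'|q && python3 steer.py '0 0 0 1 0 0 .2;0 0 0 0 0 0 .2'|q && python3 steer.py '0 0 0 1 0 0 .2;0 0 0 0 0 0 .2'|q && python3 steer.py '0 0 0 1 0 0 .2;0 0 0 0 0 0 .2'|q && python3 steer.py '0 0 0 1 0 0 .2;0 0 0 0 0 0 .2'|q && python3 steer.py '0 0 0 1 0 0 .2;0 0 0 0 0 0 .2'|q
```

```text
[511.8  76.9   7.1] [-0.1  0.5 -0.5]
[511.8  77.9   7.1] [-0.   0.6 -1.2]
[511.9  78.9   7.1] [ 0.2  0.7 -1.5]
[512.   79.9   7.1] [ 0.1 -0.2 -1. ]
[512.   80.5   7. ] [ 0.6 -2.8 -0.9]
```

Contact with the stop at y = 80.5, nose about 61 mm inside. One small step to confirm, then I lower, release and withdraw.

```bash
python3 steer.py '0 0 0 .6 0 0 .2;0 0 0 0 0 0 .2;0 0 0 0 0 0 .2'|sed -n 2,6p; python3 steer.py '0 0 0 0 0 .5 .2;0 0 0 0 0 0 .2'|sed -n 2,6p
```

```text
eef_pos: [511.9, 80.6, 7.0]
tcp_rot: [-3.141, 0.003, 1.498]
contact_force: [0.8, -7.1, -0.2]
opening: 0.344
grasp_force: 30.0
eef_pos: [511.9, 80.6, 6.5]
tcp_rot: [-3.141, 0.003, 1.498]
contact_force: [-0.8, -7.3, 0.3]
opening: 0.345
grasp_force: 30.2
```

```bash
python3 steer.py '0 0 0 -.3 0 0 .2;0 0 0 0 0 0 .37;0 0 0 0 0 0 .4;0 0 0 0 0 0 .45;0 0 0 0 0 0 .5'|sed -n 2,6p
python3 steer.py '0 0 0 0 0 -10 .5;0 0 0 -5 0 -30 .5;0 0 0 -10 0 -40 .5;0 0 0 -20 0 -35 .5;0 0 0 -20 10 -30 .5'|sed -n 2,2p
python3 steer.py '0 0 0 -20 10 -20 .5;0 0 0 0 0 0 .5;0 0 0 0 0 0 .5;0 0 0 0 0 0 .5'|sed -n 2,3p
python3 - <<'E'
from h import *
im,c=snapc('wrist','w13.png')
w=mask(im,(0,0,130),(180,60,255)); print('marks',[(b,ray(0,[b[1]],55,c)[0].round(1)) for b in blobs(w,20) if b[0][1]<200])
m=mask(im,(12,90,60),(18,150,255)); k=blobs(m,300); print('block',k)
for s,ce in k:
    x,y,ww,h,a=s
    if y<230 and 200<x<450:
        for v in range(y+3,y+h,10):
            t=np.flatnonzero(m[v,x:x+ww])+x; print(v,t[[0,-1]],ray(0,[(t[[0,-1]].mean(),v)],28,c)[0].round(1))
bl=mask(im,(95,60,40),(130,255,255)); print('blue',[(b,ray(0,[b[1]],28,c)[0].round(1)) for b in blobs(bl,20)])
m=mask(im,(0,150,80),(6,255,255))|mask(im,(174,150,80),(180,255,255)); print('red',[(b,ray(0,[b[1]],38,c)[0].round(1)) for b in blobs(m,80)])
E
```

```text
eef_pos: [512.1, 81.3, 6.6]
tcp_rot: [-3.141, 0.002, 1.498]
contact_force: [-0.4, -0.3, 0.7]
opening: 0.495
grasp_force: 0.0
eef_pos: [516.7, 25.7, 154.5]
eef_pos: [525.8, 5.4, 171.4]
tcp_rot: [-3.14, 0.002, 1.497]
marks [(([266, 13, 6, 38, 169], [268.6, 31.9]), array([496.7, 142. ,  55. ])), (([318, 13, 5, 38, 165], [320.3, 32.1]), array([536.7, 138.9,  55. ])), (([413, 89, 24, 118, 1594], [424.7, 145.1]), array([619.8,  46.1,  55. ])), (([396, 106, 5, 11, 39], [398.3, 110.5]), array([597.2,  76.2,  55. ]))]
block [([278, 0, 38, 13, 476], [296.8, 6.0]), ([281, 58, 35, 48, 1658], [298.2, 81.4]), ([282, 114, 35, 14, 472], [298.5, 120.5]), ([547, 194, 90, 142, 4077], [575.6, 248.0])]
3 [279 315] [519.4 168.   28. ]
61 [281 315] [516.1 123.9  28. ]
71 [282 315] [515.7 115.8  28. ]
81 [281 315] [514.5 107.7  28. ]
91 [282 315] [514.2  99.3  28. ]
101 [282 315] [513.4  90.8  28. ]
117 [282 315] [512.1  76.9  28. ]
127 [284 314] [511.7  68.   28. ]
blue [(([282, 108, 34, 5, 169], [298.6, 110.0]), array([512.8,  83. ,  28. ]))]
red [(([404, 206, 27, 66, 1435], [416.5, 238.2]), array([619.7, -47.7,  38. ]))]
```

The packing lies straight (slope 0.077), centred between the marks, with its nose about 61 mm inside. The bar's handle is at (619.7,-47.7). I go back to it.

```bash
python3 steer.py '0 0 -.014 -16 32.5 0 .5;0 0 0 -16 32.5 10 .5;0 0 0 -16 32.5 20 .5;0 0 0 0 0 40 .5;0 0 0 0 0 35 .5'|sed -n 2,2p
python3 steer.py '0 0 0 0 0 0 .45;0 0 0 0 0 0 .45;0 0 0 0 0 0 .45'|sed -n 2,3p
python3 - <<'E'
from h import *
im,c=snapc('wrist','w14.png')
m=mask(im,(0,150,80),(6,255,255))|mask(im,(174,150,80),(180,255,255)); m[:,:250]=0; m[:,400:]=0
for v in range(100,240,20):
    t=np.flatnonzero(m[v]); 
    if len(t): print(v,t[[0,-1]],ray(0,[(t[[0,-1]].mean(),v)],39,c)[0].round(1))
to((620.5,-48.5,13),(np.pi,0,1.511))
E
```

```text
eef_pos: [621.7, -49.1, 64.2]
eef_pos: [620.9, -48.5, 67.5]
tcp_rot: [-3.141, 0.002, 1.513]
200 [303 337] [623.2 -25.1  39. ]
220 [303 336] [622.1 -37.9  39. ]
d tool [ 0.2 -1.3 55.5] d in target axes [ 0.1 -1.2 55.5]
rotvec [0.002 0.002 0.002]
```

```bash
python3 steer.py '0 0 0 0 .3 20 .45;0 0 0 0 0 18 .45;0 0 0 0 0 10 .45;0 0 0 0 0 5.5 .45;0 0 0 0 0 0 .45'|sed -n 2,4p
python3 steer.py '0 0 0 0 0 0 .25;0 0 0 0 0 0 .15;0 0 0 0 0 0 .1;0 0 0 0 0 0 .1;0 0 0 0 0 0 .1' 80|sed -n 2,6p
python3 -c "
from plan import *
rep()"
```

```text
eef_pos: [621.1, -49.1, 13.6]
tcp_rot: [-3.141, 0.002, 1.512]
contact_force: [-0.5, -0.1, 0.5]
eef_pos: [622.4, -49.4, 14.7]
tcp_rot: [3.139, 0.002, 1.512]
contact_force: [-0.8, 0.2, 6.6]
opening: 0.239
grasp_force: 80.2
{'th': 0.002, 'L': 124.239, 'c': 0.959, 'psi': -0.059, 'off': 5.981} tip [633.4 136.8  30.8] tip in frame 50.7 18.9
bar at catch x 4.6 axis z 31.4 tail y -7.9
```

```bash
python3 steer.py '0 0 0 0 0 1 .1;0 0 0 0 0 0 .1;0 0 0 0 0 0 .1'|sed -n 2,4p
python3 - <<'E'
from plan import *
f=rep()
inc([bar(0.002,f['L'],f['c'],p,o) for p,o in zip(np.linspace(f['psi'],-.193,6)[1:],np.linspace(f['off'],4.2,6)[1:])])
E
```

```text
eef_pos: [622.8, -49.4, 14.4]
tcp_rot: [3.138, 0.002, 1.512]
contact_force: [-2.6, -0.1, 13.9]
{'th': 0.002, 'L': 124.243, 'c': 0.667, 'psi': -0.059, 'off': 6.278} tip [633.7 136.8  30.6] tip in frame 51.0 18.9
bar at catch x 5.0 axis z 31.1 tail y -7.9
rot [ 0.003 -0.     0.027] d [-0.1 -3.8  0. ]
rot [0.    0.    0.027] d [-0.1 -3.7  0. ]
rot [0.    0.    0.027] d [-0.1 -3.7  0. ]
rot [0.    0.    0.027] d [-0.1 -3.7  0. ]
rot [0.    0.    0.027] d [-0.1 -3.7  0. ]
```

```bash
python3 steer.py '0 0 .027 0 -3.6 0 .1;0 0 .027 0 -3.6 0 .1;0 0 0 0 0 0 .1'|sed -n 2,4p
python3 steer.py '0 0 .027 0 -3.6 0 .1;0 0 .027 0 -3.6 0 .1;0 0 .027 0 -3.6 0 .1;0 0 0 0 0 0 .1;0 0 0 0 0 0 .1'|sed -n 2,4p
python3 - <<'E'
from plan import *
f=rep()
inc([bar(t,f['L'],c,f['psi'],f['off']) for t,c in zip((.03,.06,.09,.12,.15),(.5,.4,.4,.4,.4))])
E
```

```text
eef_pos: [616.5, -48.9, 14.7]
tcp_rot: [3.136, 0.002, 1.458]
contact_force: [0.9, 0.9, 12.2]
eef_pos: [604.8, -47.1, 14.5]
tcp_rot: [3.138, 0.002, 1.378]
contact_force: [-1.8, 3.0, 14.6]
{'th': 0.002, 'L': 123.503, 'c': 0.835, 'psi': -0.193, 'off': 4.777} tip [640.6 135.9  30.8] tip in frame 57.9 18.5
bar at catch x -26.4 axis z 31.2 tail y -5.6
rot [ 0.003 -0.028 -0.   ] d [-0.1 -0.  -3.2]
rot [ 0.   -0.03  0.  ] d [-0.1 -0.  -3.6]
rot [ 0.   -0.03 -0.  ] d [-0.1  0.  -3.7]
rot [-0.   -0.03  0.  ] d [-0.1  0.  -3.7]
rot [ 0.   -0.03  0.  ] d [-0.1 -0.  -3.7]
```

```bash
python3 steer.py '0 -.01 0 0 0 -1.2 .1;0 -.01 0 0 0 -1.2 .1;0 -.01 0 0 0 -1.2 .1;0 -.01 0 0 0 -1.2 .1;0 -.01 0 0 0 -1.2 .1'|sed -n 2,4p
python3 steer.py '0 -.01 0 0 0 -1.2 .1;0 -.01 0 0 0 -1.2 .1;0 -.01 0 0 0 -1.2 .1;0 -.01 0 0 0 -1.2 .1;0 -.01 0 0 0 -1.2 .1'|sed -n 2,4p
python3 steer.py '0 -.01 0 0 0 -1.2 .1;0 -.01 0 0 0 -1.2 .1;0 -.01 0 0 0 -1.2 .1;0 0 0 0 0 0 .1;0 0 0 0 0 0 .1'|sed -n 2,4p
python3 -c "
from plan import *
rep()"
```

```text
eef_pos: [604.6, -47.6, 20.3]
tcp_rot: [3.139, 0.053, 1.377]
contact_force: [-2.4, -3.3, 12.5]
eef_pos: [604.3, -47.7, 25.9]
tcp_rot: [3.139, 0.103, 1.377]
contact_force: [-1.7, -6.4, 6.2]
eef_pos: [604.0, -46.2, 28.3]
tcp_rot: [3.14, 0.132, 1.377]
contact_force: [-0.0, -1.6, 3.8]
{'th': 0.132, 'L': 122.917, 'c': -1.28, 'psi': -0.194, 'off': 3.967} tip [640.1 137.3  20.2] tip in frame 57.4 19.9
bar at catch x -27.5 axis z 58.3 tail y -1.7
```

```bash
python3 steer.py '0 -.01 0 0 0 -1.4 .1;0 -.01 0 0 0 -1.4 .1;0 -.01 0 0 0 -1.4 .1;0 -.01 0 0 0 -1.4 .1;0 0 0 0 0 0 .1'|sed -n 2,4p
python3 steer.py '0 -.01 0 0 0 -1.4 .1;0 -.01 0 0 0 -1.4 .1;0 -.01 0 0 0 -1.4 .1;0 -.01 0 0 0 -1.4 .1;0 0 0 0 0 0 .1'|sed -n 2,4p
python3 -c "
from plan import *
rep();s=r.sense(); print(s['clock'],s['wrist_torque'])"
```

```text
eef_pos: [603.8, -45.1, 33.6]
tcp_rot: [3.141, 0.173, 1.377]
contact_force: [1.7, -1.7, 3.3]
eef_pos: [603.7, -44.2, 38.9]
tcp_rot: [-3.141, 0.213, 1.377]
contact_force: [0.9, -0.7, 2.1]
{'th': 0.213, 'L': 122.299, 'c': -0.465, 'psi': -0.193, 'off': 3.191} tip [639.4 138.1  15.6] tip in frame 56.6 20.7
bar at catch x -28.1 axis z 78.0 tail y 3.1
29.9833 [ 0.44602447 -0.32641043 -0.09312162]
```

```bash
python3 steer.py '0 -.02 0 0 0 -3.5 .1;0 -.02 0 0 0 -3.5 .1;0 -.02 0 0 0 -3 .1;0 0 0 0 0 0 .1;0 0 0 0 0 0 .1'|sed -n 2,4p
python3 - <<'E'
from plan import *
rep()
im,c=snapc('wrist','w15.png'); b=snap('side','s15.png'); print(r.sense()['contact_force'])
E
```

```text
eef_pos: [603.7, -41.8, 48.2]
tcp_rot: [-3.14, 0.273, 1.378]
contact_force: [0.2, -0.5, -3.2]
{'th': 0.273, 'L': 121.983, 'c': 1.831, 'psi': -0.192, 'off': 2.596} tip [638.9 138.9  13.8] tip in frame 56.0 21.3
bar at catch x -28.5 axis z 94.7 tail y 7.9
[-0.09623901 -0.26456743 -3.03734551]
```

The force equals the bar's weight alone, so the frame rests on the packing. Next I draw the bar out along its axis and work out how to lower it.

```bash
python3 steer.py '0 0 0 -6 0 0 .1;0 0 0 -10 0 0 .1;0 0 0 -10 0 0 .1;0 0 0 -10 0 0 .1;0 0 0 -10 0 0 .1'|sed -n 2,4p
python3 steer.py '0 0 0 0 0 0 .1;0 0 0 0 0 0 .1;0 0 0 0 0 0 .1'|sed -n 2,4p
python3 - <<'E'
from plan import *
f=rep()
inc([bar(t,f['L'],c,f['psi'],2.6) for t,c in zip((.22,.165,.11,.055,0.0),(1.5,1,1,1,.6))])
E
```

```text
eef_pos: [595.3, -87.2, 61.4]
tcp_rot: [3.141, 0.272, 1.376]
contact_force: [0.4, 1.0, -3.6]
eef_pos: [595.7, -85.9, 61.0]
tcp_rot: [3.141, 0.272, 1.376]
contact_force: [-0.0, 0.4, -2.6]
{'th': 0.272, 'L': 168.62, 'c': 2.297, 'psi': -0.195, 'off': 3.555} tip [631.3  94.7  26.9] tip in frame 51.8 -23.3
bar at catch x -28.0 axis z 95.0 tail y -36.6
rot [0.    0.052 0.   ] d [ 0.4 -1.   9.5]
rot [ 0.     0.055 -0.   ] d [ 0.5 -0.   9.7]
rot [-0.     0.055  0.   ] d [0.5 0.  9.2]
rot [ 0.     0.055 -0.   ] d [0.5 0.  9.2]
rot [-0.     0.055 -0.   ] d [ 0.5 -0.   9.6]
```

```bash
python3 steer.py '0 .052 0 .4 -1 9.5 .1;0 .055 0 .5 0 9.7 .1;0 .055 0 .5 0 9.2 .1;0 .055 0 .5 0 9.2 .1;0 0 0 0 0 0 .1'|sed -n 2,4p
python3 steer.py '0 .025 0 .2 0 4.2 .1;0 .025 0 .2 0 4.2 .1;0 0 0 0 0 0 .1;0 0 0 0 0 0 .1'|sed -n 2,4p
python3 -c "
from plan import *
rep()"
```

```text
eef_pos: [592.9, -91.4, 22.6]
tcp_rot: [-3.14, 0.052, 1.375]
contact_force: [-0.4, 1.2, 0.7]
eef_pos: [593.7, -90.7, 15.6]
tcp_rot: [-3.141, 0.007, 1.377]
contact_force: [-0.7, -0.3, -0.5]
{'th': 0.007, 'L': 168.329, 'c': 0.991, 'psi': -0.194, 'off': 2.471} tip [629.7  92.4  30.9] tip in frame 50.4 -25.7
bar at catch x -29.0 axis z 32.5 tail y -49.6
```

```bash
python3 steer.py '0 .005 0 0 0 .8 .1;0 0 0 0 0 0 .1;0 0 0 0 0 0 .1'|sed -n 2,4p
python3 steer.py '0 0 0 0 0 .6 .1;0 0 0 0 0 0 .1;0 0 0 0 0 0 .1'|sed -n 2,4p
```

```text
eef_pos: [593.9, -90.4, 14.8]
tcp_rot: [3.141, 0.0, 1.377]
contact_force: [0.9, -0.1, -1.5]
eef_pos: [593.8, -90.4, 14.1]
tcp_rot: [3.141, -0.0, 1.377]
contact_force: [0.5, 2.0, 0.1]
```

```bash
python3 steer.py '0 0 0 0 0 .5 .1;0 0 0 0 0 0 .2;0 0 0 0 0 0 .28;0 0 0 0 0 0 .34;0 0 0 0 0 0 .42'|sed -n 2,6p
python3 steer.py '0 0 0 0 0 -10 .45;0 0 0 0 0 -30 .5;0 0 0 0 0 -40 .5;0 0 0 0 0 -40 .5;0 0 0 0 0 -40 .5'|sed -n 2,4p
python3 steer.py '0 0 0 40 -10 -20 .5;0 0 0 40 -10 -20 .5;0 0 0 0 0 0 .5;0 0 0 0 0 0 .5;0 0 0 0 0 0 .5'|sed -n 2,4p
python3 - <<'E'
from h import *
im,c=snapc('wrist','w16.png'); t=snap('top','t16.png'); b=snap('side','s16.png')
o=np.zeros((600,800,3),np.uint8); o[:400,:640]=im; u,v=proj('side',[(560,60,30)])[0].astype(int)
o[400:,:400]=cv2.resize(b[v-50:v+50,u-100:u+100],(400,200),interpolation=2)
u,v=proj('top',[(560,60,30)])[0].astype(int); o[400:,400:]=cv2.resize(t[v-40:v+40,u-80:u+80],(400,200),interpolation=2)
cv2.imwrite('pics/c16.png',o[:,:,::-1]); print(r.sense()['clock'])
E
```

```text
eef_pos: [593.5, -91.0, 13.4]
tcp_rot: [-3.141, 0.0, 1.377]
contact_force: [0.3, 0.3, -0.5]
opening: 0.426
grasp_force: 0.0
eef_pos: [593.1, -90.8, 175.8]
tcp_rot: [-3.141, 0.0, 1.377]
contact_force: [0.8, 0.5, -0.5]
eef_pos: [589.6, -16.0, 210.1]
tcp_rot: [3.141, 0.001, 1.378]
contact_force: [-0.7, -0.6, 0.1]
33.8167
```

View pics/c16.png

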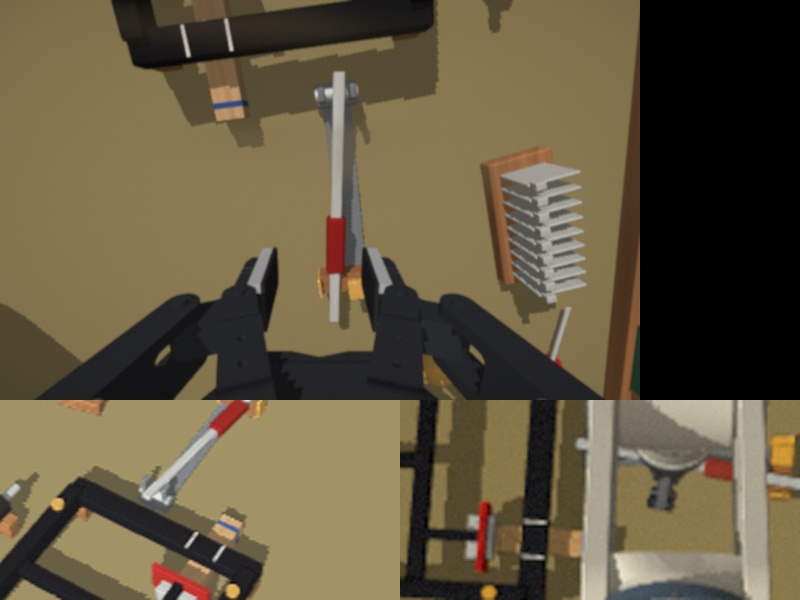

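The wrist view shows the packing (blue band at (230,104)) straight between the two marks at (186,40) and (229,35). In the lower crops its nose is against the red web's stop. The bar lies on the fulcrum (337,92) and on the pad beside the lug (355,283), clear of the rail. The arm touches nothing.

```bash
python3 -c "
from rig import r
print(r.sign_off())"
```

```text
the job is handed in; nothing more can be done
None
```

The job is done and handed in at about 34 s: the frame rests on the packing, whose nose bears against the stop (last felt at about 7 N) between the paint marks, and the bar lies back across the fulcrum and the catch, clear of the frame.

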